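# Take the rolling-pin rings off the drying rack on a dowel and hang it up

### The arm

A 7-joint arm with a two-finger parallel gripper is mounted at the origin on the work surface. World frame = base frame: x ahead of the robot, y to its left, z up, the work surface at z = 0. Lengths are in m, angles in rad, forces in N, time in s.
With the tool pointing down it reaches from about 0.4 to 0.875 m from the base axis. Payload 19.3 kg.
Tool frame: the origin (TCP) lies between the finger pads; the fingertips stand 17 mm ahead of it and the grasp point (between the pads) lies 2 mm behind it; z points along the fingers, x is the direction in which the jaws open and shut, and the axes are right-handed (so a half turn about z gives the same grasp; the last joint's range is limited). The gripper opens to 85 mm and grips with 20 to 120 N. Pads are 22 mm wide; open, the fingers measure 114 mm over their backs; the gripper's body (76 mm by 85 mm) begins 54 mm behind the grasp point. The pads swing forward as they close: fully open they stand 13 mm farther back than shut.
Start: joints at [1.104, 0.521, -0.036, 1.599, 0.021, 1.021, -0.113], TCP at [0.242, -0.576, 0.248] pointing down, gripper open.
Joint ranges: [-2.91, 2.91], [-0.3, 2.13], [-1.5, 1.42], [0.17, 2.43], [-1.26, 4.41], [0.16, 1.93], [-2.52, 2.52]. Speed limits (rad/s): [1.89, 1.89, 2.39, 2.39, 3.01, 3.01, 3.01].

### API

Orientations are given as [roll, pitch, yaw] about the fixed x, y, z axes, in that order (R = Rz(yaw) Ry(pitch) Rx(roll)).
In Python, from workcell import bot gives the robot as it stands. The module is installed in compiled form; this text tells all that it offers.
- The arm moves only by the tool arm_command, never from a script. Its argument "targets" is a list of rows, each a list of 6 numbers: the shift along the tool's x, y, z in mm, then the turn, a rotation vector about the tool's x, y, z in degrees. In form: [[x, y, z, wx, wy, wz], ...]. A call has 1 to 8 rows; each row shifts and turns the pose as measured when the row begins, along the tool's axes as they then stand; what a row does not reach is not made up. A row lasts 1/10 s, in which the tool goes at most 50 mm and 8.59 degrees, less where a joint would pass 70% of its speed; a pose out of reach is approached as far as the arm can. A call is refused whole if a number of a shift passes 50 or a number of a turn 8.59, either way. A call with a gripper value outside its range is refused whole. "grip" is the opening in per cent of the stroke, from 0 (shut) to 100 (fully open), set as the call begins (left out, the last holds). The fingers move at their own pace and stop on an object; "grip_force" is the grip in N (left out, the last holds). Time passes only in rows, so rows that do not move let the fingers close. It gives the time, the measured TCP pose, the force and the opening at its end, in the units of the state.
- bot.observe(): the state, without advancing time (a new reading comes with each control period).
- bot.grab_frame(name): name is "scene" or "top" or "wrist"; returns a dict with "color" (420x560x3 uint8, red, green, blue), "depth" (420x560 float32, m along the optical axis (not along the pixel's ray), 0 where there is no reading), "fov_y" (degrees; the focal length in pixels is half the picture's height over the tangent of half this angle, whatever the lens; pixels are square), "cx", "cy" (the principal point, pixels), "R" (3x3) and "t" (3): a world point X has camera coordinates R X + t; the wrist camera has in their place "hand_eye" (4x4, takes a point from camera to tool coordinates, whose origin is the TCP and whose axes are the tool frame's). Camera axes: x right, y down, z forward; pixel columns grow to the right and rows downward; lengths in m; the calibration is good to about 2 mm. A picture is of the moment at which its call begins: read the wrist's pose just before it.
- bot.job_done(): hands the job in, once; it reports no verdict.
The state is a dict: "clock": time; "qpos": joint angles; "qd": joint speeds; "joint_efforts": joint torques, N m; "position": TCP position; "tool_rot": TCP orientation; "force": force on the tool from outside, world axes, zero at the start; "moment": the same for the moment, N m; "grip_width": finger opening in m.
Only numpy, scipy, OpenCV 4.12 (cv2) and the standard library are available. Lean on these libraries where they do the work, as an engineer would, in place of code of your own. Each camera call takes 0.05 s, during which the arm holds its last target. There are 200 camera calls.

### The job

Put the rolling-pin rings away: push the wooden dowel lengthwise through all four rings where they stand in the drying rack, until it sticks out about equally at both ends, and let it lie there. Then take the dowel again by its middle, between the two pairs of rings, lift it off level with all four on it, and lower it gently, without dropping it, into the dips of the two long black hooks of the pegboard, all the rings between the hooks. Do not knock a ring out of the rack or shift the bowl, the container or the wooden spoon.

Things in the scene. Friction and masses are not known exactly. Their poses are not given: they have to be found in the camera images.
- dowel_mid (a point): Centre of the loose wooden dowel: round, 200 mm long, 14 mm thick, both ends rounded and alike, 25 g. Its own y axis runs along its length. At first it lies level in the middle notches of the grey rest, axis 31 mm above the counter, overhanging the rest by about 45 mm at each end. When it lies on the bottom of the holes in the rack its axis is 45 mm above the counter
- rest: Grey plastic utensil rest, fixed, 100 x 110 mm, 35 mm high over its lugs; origin at the centre of its underside, y along the dowel that lies in it. Two notched ridges stand 45 mm either side of the centre; the notches are 18 mm wide and their floor is 24 mm above the counter
- rack_mid (a point): Middle of the wooden drying rack (fixed), 53.5 mm above the counter: on the line through the four rings' holes, halfway between the two pairs. y runs along the row of rings, z up. A level dowel on this line clears all four holes by about 8 mm all round. Within 23 mm of this point along y there are no pins and no rings, only the rails
- red_a_mid (a point): Centre of a red plastic thickness ring for a rolling pin: 70 mm outside, 34 mm hole, 14 mm thick, about 40 g; its own y axis runs through the hole. It stands loose on edge in the outer slot at rack y = +59 mm, centre 55 mm above the counter, with 1.5 mm play on each side
- red_b_mid (a point): The same red ring, in the outer slot at rack y = -59 mm
- blue_a_mid (a point): Centre of a blue ring: 64 mm outside, 34 mm hole, 14 mm thick, about 30 g; y through the hole. It stands on edge in the inner slot at rack y = +37 mm, centre 51.5 mm above the counter
- blue_b_mid (a point): The same blue ring, in the inner slot at rack y = -37 mm
- hooks_mid (a point): Where the dowel's centre lies when hung: midway between the troughs of the two long black hooks, 160 mm above the counter. y runs from hook to hook, x into the board. Hooks (fixed, rigid, 8 mm thick) at y = +84 and -84 mm; the troughs lie 87 mm in front of the board's face and slope up on both sides; the upturned tips, 20 mm in front of the troughs, reach 176 mm above the counter
- bowl: Stainless bowl, 170 mm wide, 75 mm high, loose, leave alone; origin at the centre of its underside
- container: Clear plastic container with turquoise snap lid, 118 x 158 mm, 76 mm high, loose, leave alone; origin at the centre of its underside
- spoon: Wooden spoon, 220 mm long, 46 mm wide bowl, 12 mm high, lying on the counter, loose, leave alone; x along its length towards the bowl, origin at mid-length on the counter
- rack: The drying rack, 196 mm long, origin under its centre, y along the row. Two 12 mm rails along y, 24 mm either side of the line of holes, tops 28 mm above the counter; cross feet 17 mm high, 80 to 96 mm from the middle. 5 mm pins 27 mm either side of the line, 74 mm high, at y = 26, 48, 70 and -26, -48, -70 mm, form the four slots
- pegboard: White pegboard, fixed, 340 mm wide and 246 mm high, on a wooden foot 120 mm deep and 16 mm high; origin at the centre of the foot's underside, x into the board, y along it. Its face is at x = +45 mm. Two steel measuring spoons hang on short hooks against the face at y = +140 and -140 mm
Things that resemble listed ones, but are neither listed nor needed, are in the scene too. There is more than one size of the part that bears dowel_mid; the job needs the smallest.

How it is judged:
By the outcome, as a careful person would: the job done as asked, in the order asked, and still so for the second after the job is handed in, with the robot touching nothing.
It also fails if it takes over 72 s, if anything falls off the work surface, if the arm or the gripper's body presses on something with over 40 N, if the wrist force passes 120 N, or if a joint passes its speed limit or range.

## Working session

There is one attempt and no reset: what is moved stays moved. The work goes in short steps, Python scripts to look and compute and a tool call to move; the robot and the scene stay as the last step left them, time stands still between calls to the robot, and variables do not carry over. Pictures are saved under pics/ and viewed, about 8 in all and at most 12, crops included, and the job is handed in when it is done.

Besides the shell and the picture viewer there is one more tool, called by a JSON object that holds its "fn" and its "kwargs". arm_command: Moves the arm, as the interface text tells. Its arguments: {"type":"object","properties":{"targets":{"type":"array"},"grip":{"type":"number"},"grip_force":{"type":"number"}},"required":["targets"]}

```bash
mkdir -p pics
cat > h.py <<'E'
import numpy as np, cv2
from workcell import bot
from scipy.spatial.transform import Rotation as Ro
def grab(n):
    s=bot.observe(); f=bot.grab_frame(n)
    H=f["color"].shape[0]; f["f"]=H/2/np.tan(np.radians(f["fov_y"])/2)
    if "hand_eye" in f:
        T=np.eye(4);T[:3,:3]=Ro.from_euler('xyz',s["tool_rot"]).as_matrix();T[:3,3]=s["position"]
        W=T@np.array(f["hand_eye"]); R=W[:3,:3].T; f["R"]=R; f["t"]=-R@W[:3,3]
    f["R"]=np.array(f["R"]);f["t"]=np.array(f["t"])
    return f
def pts(f):
    v,u=np.mgrid[:420,:560]; d=f["depth"]
    C=np.stack([(u-f["cx"])/f["f"]*d,(v-f["cy"])/f["f"]*d,d],-1)
    return (C-f["t"])@f["R"]
def ray(f,u,v,z):
    o=-f["R"].T@f["t"]; d=f["R"].T@np.array([(u-f["cx"])/f["f"],(v-f["cy"])/f["f"],1])
    return o+d*(z-o[2])/d[2]
def proj(f,X):
    c=f["R"]@np.array(X)+f["t"]; return c[:2]/c[2]*f["f"]+[f["cx"],f["cy"]]
def save(f,n,s=1.4): cv2.imwrite("pics/"+n,cv2.resize(f["color"][:,:,::-1],None,fx=s,fy=s))
E
python3 - <<'E'
from h import *
print(bot.observe())
for n in("top","scene"):
    f=grab(n);save(f,n+"0.png");np.savez(n+"0.npz",**f);print(n,f["fov_y"],f["cx"],f["cy"],-f["R"].T@f["t"],f["R"].round(3).tolist())
E
```

```text
{'clock': 0.0, 'qpos': array([ 1.10380169,  0.52200568, -0.03630847,  1.59998511,  0.02119703,
        1.02112665, -0.11283314]), 'qd': array([-0.00167463,  0.00017857, -0.00134543, -0.00074166, -0.00080201,
       -0.0012609 , -0.00037106]), 'joint_efforts': array([-1.17417432e-03, -9.27132940e+01,  1.97933257e+00, -3.69943821e+01,
        1.78929884e-02,  8.14141065e-03,  4.41155976e-05]), 'position': array([ 0.24137532, -0.57616605,  0.24773933]), 'tool_rot': array([ 3.14150362e+00,  1.13643558e-03, -1.17406324e+00]), 'force': array([ 0.21818197, -0.29428084, -0.22901618]), 'moment': array([ 0.01263366, -0.01061094, -0.00139881]), 'grip_width': 0.08539484963907155}
top 57.34785857976283 280.5019649850036 205.30113142206346 [0.41190292 0.10589168 1.12218712] [[-0.025, -0.999, 0.024], [-0.995, 0.022, -0.102], [0.101, -0.027, -0.994]]
scene 45.15276827010894 276.4458108857238 204.91665951623986 [1.26781029 0.73680827 1.15159185] [[-0.635, 0.772, -0.013], [0.554, 0.444, -0.704], [-0.538, -0.454, -0.71]]
```

View pics/top0.png

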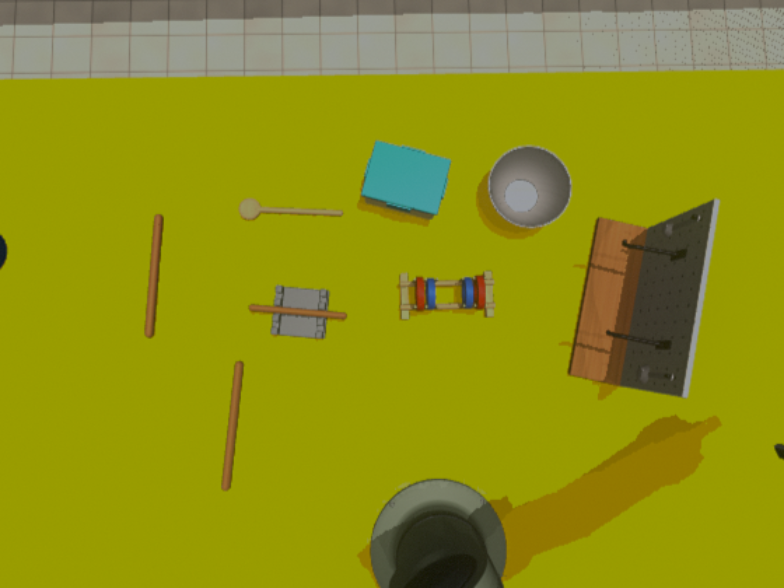

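View pics/scene0.png

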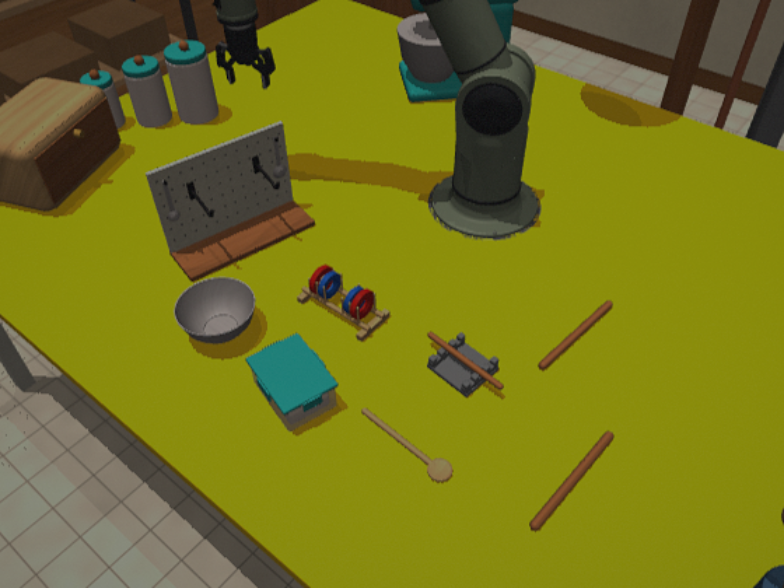

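Top view: the dowel in the grey rest is at about (298,312). The rack is at (447,295), with rings at x 420, 431, 468 and 481. Hook tips are at (625,243) and (608,333). The bowl is at (530,187), the container at (406,180), and two longer decoy dowels are on the left. The scene view agrees. Next I measure.

Run:
```python
from h import *
F={n:dict(np.load(n+"0.npz")) for n in("top","scene")}
for n,f in F.items():
    P=pts(f); hsv=cv2.cvtColor(f["color"],cv2.COLOR_RGB2HSV); h,s,v=[hsv[...,i].astype(int) for i in range(3)]
    okp=(P[...,0]>0.1)&(P[...,0]<1.)&(abs(P[...,1])<.75)&(P[...,2]>-0.02)
    M=dict(brown=(h>4)&(h<15)&(s>110)&(v>70),red=((h<4)|(h>174))&(s>150),blue=(h>100)&(h<125)&(s>120),dark=(v<60)&(P[...,2]>.12)&(P[...,1]<-.15)&(P[...,2]<.22),teal=(h>83)&(h<97)&(s>100))
    print("==",n)
    for k,m in M.items():
        c,L,st,ce=cv2.connectedComponentsWithStats((m&okp).astype(np.uint8))
        for i in range(1,c):
            if st[i,4]<12: continue
            q=P[L==i]; q=q[np.isfinite(q).all(1)]
            vv=np.linalg.svd(q[:,:2]-q[:,:2].mean(0),full_matrices=False)[2][0]; pr=(q[:,:2]-q[:,:2].mean(0))@vv
            print(k,st[i,4],"px",ce[i].round(1),"mean",q.mean(0).round(4),"med",np.median(q,0).round(3),"z",np.percentile(q[:,2],[5,95]).round(3),"dir",np.degrees(np.arctan2(vv[1],vv[0])).round(1),"len",np.ptp(pr).round(3))
    # dowel/rest and hook pixels
    for u,vx in ([(446,174),(434,238)] if n=="top" else []):
        print("hook", u,vx, ray(f,u,vx,.176).round(4), P[vx-1:vx+2,u-1:u+4].reshape(-1,3)[:,2].round(3))
    m=(P[...,1]<-.1)&(P[...,1]>-.5)&(P[...,2]>.225)&(P[...,2]<.255)&(P[...,0]>.25)&(P[...,0]<.8)
    q=P[m]; print("boardtop",len(q), q.min(0).round(3),q.max(0).round(3), np.polyfit(q[:,0],q[:,1],1).round(4))
```

```text
== top
brown 98 px [111.9 168.9] mean [0.6395 0.5575 0.0257] med [0.641 0.56  0.015] z [0.01  0.018] dir 56.6 len 0.534
brown 15 px [453.5 166. ] mean [ 0.6304 -0.4393  0.0147] med [ 0.63  -0.437  0.016] z [0.01  0.018] dir 144.6 len 0.018
brown 635 px [436.5 208.7] mean [ 0.5043 -0.3776  0.0203] med [ 0.504 -0.38   0.015] z [0.012 0.019] dir 148.0 len 0.424
brown 20 px [428.4 184.4] mean [ 0.5771 -0.3608  0.0144] med [ 0.575 -0.361  0.014] z [0.012 0.017] dir -172.1 len 0.022
brown 136 px [343.  208.1] mean [ 0.5063 -0.092   0.0844] med [ 0.506 -0.093  0.083] z [0.037 0.09 ] dir 139.7 len 0.231
brown 119 px [299.7 209.2] mean [0.5064 0.0259 0.0805] med [0.506 0.026 0.084] z [0.066 0.09 ] dir -179.6 len 0.061
brown 14 px [426.  213.9] mean [ 0.4899 -0.3478  0.0151] med [ 0.49  -0.347  0.015] z [0.013 0.017] dir -68.4 len 0.017
brown 55 px [428.3 242.5] mean [ 0.4073 -0.3411  0.0353] med [ 0.408 -0.348  0.015] z [0.012 0.02 ] dir -90.4 len 0.482
brown 12 px [435.1 247.7] mean [ 0.3915 -0.3676  0.0161] med [ 0.392 -0.367  0.016] z [0.014 0.018] dir 162.7 len 0.015
brown 12 px [427.7 25
[... 2291 characters left out ...]
.144 0.216] dir -141.2 len 0.03
dark 134 px [187.4 121.8] mean [ 0.404  -0.372   0.1632] med [ 0.403 -0.395  0.163] z [0.143 0.185] dir -105.6 len 0.121
dark 17 px [201.3 122.2] mean [ 0.3432 -0.3746  0.1257] med [ 0.345 -0.374  0.125] z [0.121 0.13 ] dir 11.6 len 0.032
dark 69 px [119.9 139.9] mean [ 0.615  -0.4521  0.1774] med [ 0.616 -0.452  0.178] z [0.142 0.211] dir 42.4 len 0.024
dark 137 px [140.8 140.8] mean [ 0.5672 -0.4132  0.1641] med [ 0.566 -0.436  0.164] z [0.144 0.187] dir -104.5 len 0.123
teal 2151 px [207.9 267.2] mean [0.7485 0.0537 0.0762] med [0.75  0.054 0.077] z [0.071 0.08 ] dir 74.7 len 0.163
boardtop 796 [ 0.309 -0.476  0.225] [ 0.643 -0.37   0.252] [-0.2511 -0.3062]
```

```bash
cat >> h.py <<'E'
def plan(wps,step=45,rstep=8.0):
    """rows (tool axes, mm/deg) from the present pose through (x,y,z,yaw deg) with tool straight down"""
    s=bot.observe(); p=np.array(s["position"]); R=Ro.from_euler('xyz',s["tool_rot"]); rows=[]
    for x,y,z,yaw in wps:
        q=np.array([x,y,z]); Rq=Ro.from_euler('xyz',[180,0,yaw],degrees=True); w=(R.inv()*Rq).as_rotvec(degrees=True)
        n=int(max(np.ceil(np.linalg.norm(q-p)*1000/step-1e-6),np.ceil(np.linalg.norm(w)/rstep-1e-6),1)); d=(q-p)/n
        for i in range(n):
            rows.append(np.r_[R.inv().apply(d*1000).round(1),(w/n).round(1)].tolist()); R=R*Ro.from_rotvec(w/n,degrees=True)
        p=q
    print("clock",round(s["clock"],2),"pos",np.round(s["position"],4),"rpy",np.degrees(s["tool_rot"]).round(2),"w",round(s["grip_width"],4),"F",np.round(s["force"],1))
    for i in range(0,len(rows),8): print(str(rows[i:i+8]).replace("-0.0,","0,").replace(".0,",","))
E
python3 -c "
from h import *
plan([(.30,-.54,.36,-60),(.47,-.30,.36,-40),(.52,0,.33,-20),(.48,.27,.26,-6.5)])"
```

```text
clock 0.1 pos [ 0.2414 -0.5762  0.2478] rpy [ 1.800e+02  6.000e-02 -6.727e+01] w 0.0857 F [ 0.8 -1.2  0.6]
[[-3.6, -22.7, -37.4, 0, 0, -2.4], [-2.6, -22.8, -37.4, 0, 0, -2.4], [-1.7, -22.9, -37.4, 0, 0, -2.4], [-17.5, -38.2, 0, 0, 0, -2.9], [-15.6, -39, 0, 0, 0, -2.9], [-13.7, -39.7, 0, 0, 0, -2.9], [-11.7, -40.4, 0, 0, 0, -2.9], [-9.6, -40.9, 0, 0, 0, -2.9]]
[[-7.6, -41.3, 0, 0, 0, -2.9], [-5.5, -41.7, 0, 0, 0, -2.9], [-22.1, -37.4, 4.3, 0, 0, -2.9], [-20.2, -38.5, 4.3, 0, 0, -2.9], [-18.2, -39.4, 4.3, 0, 0, -2.9], [-16.3, -40.3, 4.3, 0, 0, -2.9], [-14.2, -41.1, 4.3, 0, 0, -2.9], [-12.2, -41.7, 4.3, 0, 0, -2.9]]
[[-10.1, -42.3, 4.3, 0, 0, -2.9], [-18.6, -34.3, 10, 0, 0, -1.9], [-17.4, -34.9, 10, 0, 0, -1.9], [-16.2, -35.5, 10, 0, 0, -1.9], [-15, -36, 10, 0, 0, -1.9], [-13.8, -36.5, 10, 0, 0, -1.9], [-12.6, -36.9, 10, 0, 0, -1.9], [-11.3, -37.3, 10, 0, 0, -1.9]]
```

{"fn": "arm_command", "kwargs": {"targets": [[-4, -23, -38, 0, 0, -2.4], [-3, -23, -38, 0, 0, -2.4], [-2, -23, -38, 0, 0, -2.4], [-18, -38, 0, 0, 0, -2.9], [-16, -39, 0, 0, 0, -2.9], [-14, -40, 0, 0, 0, -2.9], [-12, -40, 0, 0, 0, -2.9], [-10, -41, 0, 0, 0, -2.9]]}}

```text
clock: 0.9
position: [0.4208, -0.3615, 0.3636]
tool_rot: [3.141, 0.006, -0.791]
force: [-0.2, -1.1, -0.4]
grip_width: 0.0852
```

{"fn": "arm_command", "kwargs": {"targets": [[-8, -41, 0, 0, 0, -2.9], [-6, -42, 0, 0, 0, -2.9], [-22, -37, 4, 0, 0, -2.9], [-20, -39, 4, 0, 0, -2.9], [-18, -39, 4, 0, 0, -2.9], [-16, -40, 4, 0, 0, -2.9], [-14, -41, 4, 0, 0, -2.9], [-12, -42, 4, 0, 0, -2.9]]}}

```text
clock: 1.7
position: [0.5089, -0.0211, 0.3386]
tool_rot: [-3.14, 0.007, -0.369]
force: [0.3, 0.5, 0.6]
grip_width: 0.0854
```

```bash
python3 -c "
from h import *
f=grab('wrist');np.savez('w1.npz',**f);save(f,'w1.png',1.2)
print(-f['R'].T@f['t'],f['R'].round(2).tolist(),f['fov_y'])
plan([(.48,.27,.26,-6.5)])"
```

```text
[0.53405505 0.03965302 0.4631287 ] [[0.93, -0.36, -0.01], [-0.35, -0.9, 0.26], [-0.1, -0.24, -0.97]] 65.63670210873158
clock 1.75 pos [ 0.5092 -0.0134  0.3383] rpy [-179.72    0.47  -20.53] w 0.0857 F [-1.9 10.9 -2.3]
[[-18, -36.4, 11.5, 0, 0.1, -2.0], [-16.7, -37, 11.5, 0, 0.1, -2.0], [-15.5, -37.6, 11.4, 0, 0.1, -2.0], [-14.1, -38.1, 11.4, 0, 0.1, -2.0], [-12.8, -38.6, 11.3, 0, 0.1, -2.0], [-11.5, -39, 11.3, 0, 0.1, -2.0], [-10.1, -39.4, 11.2, 0, 0.1, -2.0]]
```

View pics/w1.png

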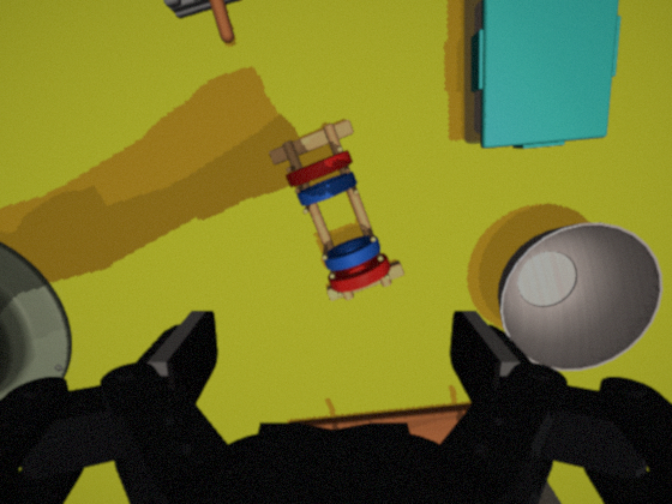

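The wrist view shows the rack with its rings at about (335,210), and the dowel end at the top (225,35). The gripper is ahead of the pegboard foot. I carry on to the dowel.

{"fn": "arm_command", "kwargs": {"targets": [[-18, -36, 12, 0, 0, -2], [-17, -37, 12, 0, 0, -2], [-15, -37, 11, 0, 0, -2], [-14, -38, 11, 0, 0, -2], [-13, -38, 11, 0, 0, -2], [-11, -38, 11, 0, 0, -2], [0, 0, 0, 0, 0, 0], [0, 0, 0, 0, 0, 0]]}}

```text
clock: 2.55
position: [0.4804, 0.2369, 0.268]
tool_rot: [-3.136, 0.01, -0.137]
force: [-0.3, -0.6, 0.3]
grip_width: 0.0852
```

```bash
cat >> h.py <<'E'
def line(P,m):
    q=P[m]; q=q[np.isfinite(q).all(1)]; c=np.median(q[:,:2],0)
    q=q[np.linalg.norm(q[:,:2]-c,axis=1)<.16]; c=q[:,:2].mean(0)
    v=np.linalg.svd(q[:,:2]-c,full_matrices=False)[2][0]; v=v*np.sign(v[1]); pr=(q[:,:2]-c)@v
    return c,v,pr.min(),pr.max(),np.percentile(q[:,2],[5,50,95]).round(4),len(q)
E
python3 -c "
from h import *
f=grab('wrist');np.savez('w2.npz',**f);save(f,'w2.png',1.2)
P=pts(f);hsv=cv2.cvtColor(f['color'],cv2.COLOR_RGB2HSV).astype(int)
m=((hsv[...,0]<14)|(hsv[...,0]>175))&(hsv[...,1]>120)&(hsv[...,2]>70)&(P[...,2]>.024)&(P[...,2]<.05)&(P[...,1]>.12)&(f['depth']>.05)
c,v,a,b,z,n=line(P,m);print(c,v,np.degrees(np.arctan2(v[1],v[0])),a,b,z,n,'ends',c+a*v,c+b*v,'mid',c+(a+b)/2*v)
plan([])"
```

```text
[0.48157673 0.27647555] [0.11522336 0.99333961] 83.3834919000723 -0.10160423498880267 0.09176273930501472 [0.0339 0.0361 0.0377] 1828 ends [0.46986955 0.17554804] [0.49214994 0.36762712] mid [0.48100974 0.27158758]
clock 2.6 pos [0.4803 0.237  0.2681] rpy [-179.63    0.56   -7.84] w 0.0854 F [-0.4  0.2  0.6]
```

View pics/w2.png

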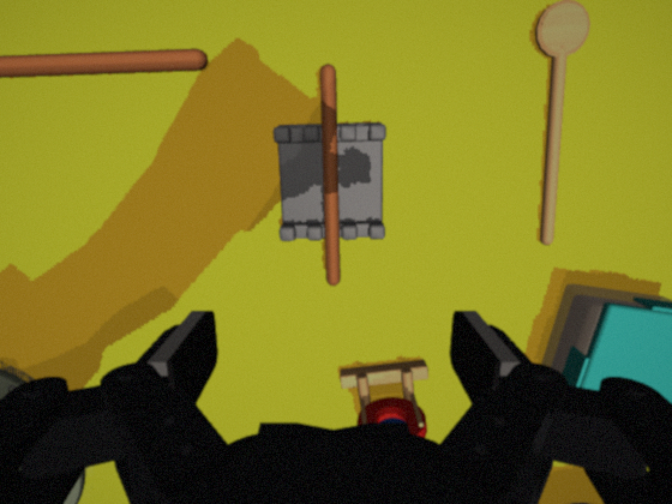

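```bash
python3 -c "
from h import *
f=dict(np.load('w2.npz'))
a=ray(f,273.3,54.5,.031);b=ray(f,278.5,237,.031);print(a,b,np.linalg.norm(a-b),(a+b)/2)
d=(a-b)/np.linalg.norm(a-b); g=(a+b)/2+.086*d; print(g,np.degrees(np.arctan2(d[1],d[0])))
yaw=-6.6
plan([(g[0],g[1],.13,yaw),(g[0],g[1],.029,yaw)],40)"
```

```text
[0.4924278  0.36875606 0.031     ] [0.47080678 0.1726046  0.031     ] 0.1973394629611959 [0.48161729 0.27068033 0.031     ]
[0.49103967 0.35616261 0.031     ] 83.70989975302413
clock 2.6 pos [0.4803 0.237  0.2681] rpy [-179.63    0.56   -7.84] w 0.0854 F [-0.4  0.2  0.6]
[[-0.8, -23.7, 27.8, -0.1, 0.1, -0.2], [-0.8, -23.8, 27.8, -0.1, 0.1, -0.2], [-0.7, -23.8, 27.7, -0.1, 0.1, -0.2], [-0.7, -23.8, 27.7, -0.1, 0.1, -0.2], [-0.6, -23.9, 27.7, -0.1, 0.1, -0.2], [0, 0, 33.7, 0, 0, -0.0], [0, 0, 33.7, 0, 0, -0.0], [0, 0, 33.7, 0, 0, -0.0]]
```

{"fn": "arm_command", "kwargs": {"targets": [[-1, -24, 28, 0, 0, -0.3], [-1, -24, 28, 0, 0, -0.3], [-1, -24, 28, 0, 0, -0.3], [-1, -24, 28, 0, 0, -0.3], [-1, -24, 28, 0, 0, 0], [0, 0, 0, 0, 0, 0], [0, 0, 0, 0, 0, 0]]}}

```text
clock: 3.3
position: [0.4961, 0.3535, 0.1255]
tool_rot: [-3.137, 0.004, -0.13]
force: [0.2, 0.2, 0.2]
grip_width: 0.0852
```

```bash
python3 -c "
from h import *
f=grab('wrist');save(f,'w3.png',1.2);np.savez('w3.npz',**f)
P=pts(f);hsv=cv2.cvtColor(f['color'],cv2.COLOR_RGB2HSV).astype(int)
m=((hsv[...,0]<14)|(hsv[...,0]>175))&(hsv[...,1]>120)&(hsv[...,2]>50)&(P[...,2]>.024)&(P[...,2]<.05)&(P[...,1]>.12)&(f['depth']>.05)
c,v,a,b,z,n=line(P,m);print(c,np.degrees(np.arctan2(v[1],v[0])),z,n,'ends',c+a*v,c+b*v,b-a)
plan([(.491,.356,.029,-6.6)],35)"
```

```text
[0.48525556 0.31034657] 83.55086771223242 [0.0331 0.036  0.0375] 2738 ends [0.47759965 0.24261695] [0.49199948 0.37000809] 0.12820240869695987
clock 3.35 pos [0.496  0.3534 0.1256] rpy [-179.73    0.22   -7.44] w 0.0855 F [-0.8 -0.8  0.1]
[[-1.7, -0.5, 32.2, -0.1, 0.1, -0.3], [-1.7, -0.6, 32.2, -0.1, 0.1, -0.3], [-1.7, -0.6, 32.2, -0.1, 0.1, -0.3]]
```

View pics/w3.png

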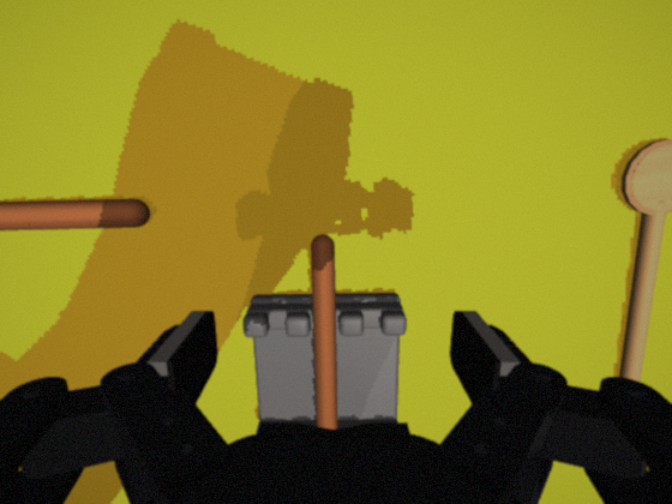

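The dowel's far end is at (322,243) between the open fingers, clear of the rest. The spoon is far to the right. I descend and grip.

{"fn": "arm_command", "kwargs": {"targets": [[-2, -1, 32, 0, 0, -0.5], [-2, -1, 32, 0, 0, -0.4], [-2, -1, 32, 0, 0, 0], [0, 0, 0, 0, 0, 0], [0, 0, 0, 0, 0, 0]], "grip_force": 40}}

```text
clock: 3.85
position: [0.4962, 0.3534, 0.0343]
tool_rot: [-3.133, -0.005, -0.122]
force: [0.0, -0.4, 1.3]
grip_width: 0.085
```

{"fn": "arm_command", "kwargs": {"targets": [[0, 0, 0, 0, 0, 0], [0, 0, 0, 0, 0, 0], [0, 0, 0, 0, 0, 0], [0, 0, 0, 0, 0, 0], [0, 0, 0, 0, 0, 0], [0, 0, 0, 0, 0, 0], [0, 0, 0, 0, 0, 0]], "grip": 8}}

```text
clock: 4.55
position: [0.4925, 0.3546, 0.04]
tool_rot: [-3.131, -0.001, -0.122]
force: [0.8, -1.6, 1.3]
grip_width: 0.0122
```

```bash
python3 -c "
from h import *
plan([(.491,.356,.12,-6.6)],35)"
```

```text
clock 4.55 pos [0.4925 0.3546 0.04  ] rpy [-1.7942e+02 -6.0000e-02 -6.9700e+00] w 0.0122 F [ 0.8 -1.6  1.3]
[[-0.5, -0.7, -26.7, -0.2, 0, -0.1], [-0.6, -0.6, -26.7, -0.2, 0, -0.1], [-0.6, -0.5, -26.7, -0.2, 0, -0.1]]
```

```bash
python3 -c "
from h import *
f=grab('wrist');g=grab('scene')
u,v=proj(g,[.49,.34,.04]).astype(int);c=g['color'][max(v-60,0):v+60,u-70:u+70]
im=np.hstack([cv2.resize(f['color'],(560,420)),np.zeros((420,10,3),np.uint8)])
cv2.imwrite('pics/g1.png',np.vstack([cv2.resize(c,(560,480),interpolation=cv2.INTER_CUBIC)])[:,:,::-1])
P=pts(g);print(bot.observe()['position'])
"
```

```text
[0.49291001 0.35461831 0.03996486]
```

View pics/g1.png

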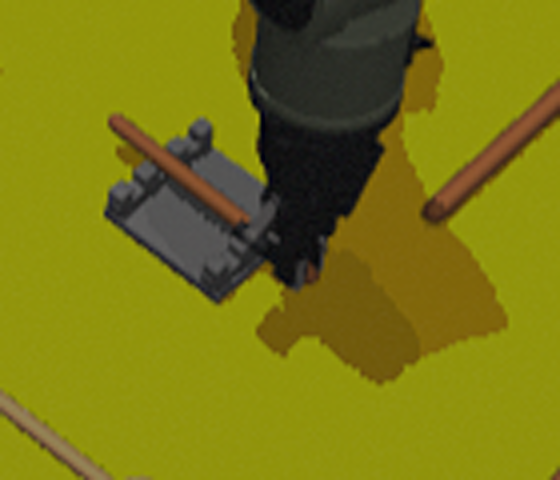

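The dowel sits near the fingertips because the tool was pushed about 8 mm up while closing. I reopen a little, go lower and regrip.

{"fn": "arm_command", "kwargs": {"targets": [[0, 0, 0, 0, 0, 0], [0, 0, 0, 0, 0, 0], [0, 0, 0, 0, 0, 0], [0, 0, 6, -0.3, 0, 0], [0, 0, 6, -0.3, 0, 0], [0, 0, 0, 0, 0, 0], [0, 0, 0, 0, 0, 0]], "grip": 32}}

```text
clock: 5.35
position: [0.4941, 0.3545, 0.0267]
tool_rot: [3.141, -0.003, -0.123]
force: [0.7, -0.1, -0.1]
grip_width: 0.0275
```

{"fn": "arm_command", "kwargs": {"targets": [[0, 0, 0, 0, 0, 0], [0, 0, 0, 0, 0, 0], [0, 0, 0, 0, 0, 0], [0, 0, 0, 0, 0, 0], [0, 0, 0, 0, 0, 0]], "grip": 8}}

```text
clock: 5.85
position: [0.4929, 0.3547, 0.0267]
tool_rot: [3.14, -0.001, -0.123]
force: [-2.0, 0.6, 0.3]
grip_width: 0.0125
```

{"fn": "arm_command", "kwargs": {"targets": [[0, 0, -15, 0, 0, 0], [0, 0, -30, 0, 0, 0], [0, 0, -35, 0, 0, 0], [0, 0, 0, 0, 0, 0]]}}

```text
clock: 6.25
position: [0.4934, 0.3549, 0.1121]
tool_rot: [3.141, -0.002, -0.122]
force: [0.3, 1.3, -0.7]
grip_width: 0.0128
```

```bash
python3 -c "
from h import *
for n in ('w1','top0','scene0'):
    f=dict(np.load(n+'.npz')); P=pts(f); hsv=cv2.cvtColor(f['color'],cv2.COLOR_RGB2HSV).astype(int)
    box=(abs(P[...,0]-.506)<.06)&(abs(P[...,1]+.034)<.09)&(f['depth']>.05)
    C=[]
    for k,m,r in(('red',((hsv[...,0]<8)|(hsv[...,0]>172))&(hsv[...,1]>170),.035),('blue',(hsv[...,0]>100)&(hsv[...,0]<128)&(hsv[...,1]>110),.032)):
        for s in(1,-1):
            mm=m&box&((P[...,1]+.034)*s>0)&(P[...,2]>.06); q=P[mm]
            if len(q)<10: continue
            v=np.linalg.svd(q[:,:2]-q[:,:2].mean(0),full_matrices=False)[2][0]
            # x-centre from extreme width at given heights
            hi=q[q[:,2]>np.percentile(q[:,2],90)]
            print(n,k,s,len(q),'mean',q.mean(0).round(4),'top',hi.mean(0).round(4),'dir',np.degrees(np.arctan(v[1]/v[0])).round(1),'xr',np.percentile(q[:,0],[1,99]).round(4),'yr',np.percentile(q[:,1],[3,97]).round(4))
g=grab('scene');P=pts(g);hsv=cv2.cvtColor(g['color'],cv2.COLOR_RGB2HSV).astype(int)
m=(hsv[...,0]>3)&(hsv[...,0]<14)&(hsv[...,1]>110)&(hsv[...,2]>60)&(abs(P[...,0]-.48)<.05)&(abs(P[...,1]-.26)<.12)&(P[...,2]>.05)
q=P[m];q=q[np.argsort(q[:,1])];print('dowel',len(q),q[:5].round(4).mean(0),q[-5:].mean(0),np.polyfit(q[:,1],q[:,2],1),np.polyfit(q[:,1],q[:,0],1))
plan([])
"
```

```text
w1 red 1 1924 mean [0.5046 0.0039 0.297 ] top [ 0.5157 -0.0039  0.4177] dir -14.5 xr [0.4489 0.5601] yr [-0.0287  0.0306]
w1 red -1 786 mean [ 0.5161 -0.0853  0.1169] top [ 0.5556 -0.0433  0.3729] dir 33.6 xr [0.4787 0.5642] yr [-0.0991 -0.0367]
w1 blue 1 4416 mean [ 0.5028 -0.0046  0.3586] top [ 0.5166 -0.0039  0.4189] dir -15.4 xr [0.4479 0.5604] yr [-0.0283  0.0121]
w1 blue -1 901 mean [ 0.5272 -0.0599  0.1842] top [ 0.5595 -0.0481  0.3936] dir 24.1 xr [0.4829 0.5657] yr [-0.0766 -0.0349]
top0 red 1 21 mean [0.5077 0.0258 0.0887] top [0.5069 0.0247 0.0929] dir -7.3 xr [0.4984 0.5232] yr [0.0225 0.0297]
top0 red -1 29 mean [ 0.5078 -0.0929  0.0878] top [ 0.5077 -0.0881  0.0911] dir 9.0 xr [0.496  0.5203] yr [-0.0972 -0.0881]
top0 blue 1 97 mean [0.5061 0.0036 0.0778] top [0.5075 0.0025 0.0847] dir -0.4 xr [0.4799 0.5357] yr [-0.0023  0.009 ]
top0 blue -1 94 mean [ 0.5063 -0.0705  0.0779] top [ 0.5056 -0.0709  0.0848] dir 0.4 xr [0.4809 0.5339] yr [-0.0763 -0.0647]
scene0 red 1 127 mean [0.5176 0.0282 0.0789] top [0.5158 0.0276 0.0926] dir -5.8 xr [0.4847 0.544 ] yr [0.0187 0.0341]
scene0 red -1 101 mean [ 0.5195 -0.0902  0.0798] top [ 0.5082 -0.0891  0.092 ] dir -4.8 xr [0.487  0.5433] yr [-0.0986 -0.0845]
scene0 blue 1 70 mean [0.5208 0.0053 0.0781] top [0.5116 0.0066 0.0875] dir -3.4 xr [0.4924 0.5412] yr [-0.0017  0.0112]
scene0 blue -1 101 mean [ 0.5162 -0.0679  0.0755] top [ 0.5121 -0.0682  0.0869] dir -5.8 xr [0.4852 0.5402] yr [-0.0763 -0.0613]
dowel 170 [0.47388 0.1787  0.11914] [0.49757419 0.36862094 0.12210644] [-0.00073816  0.12189724] [0.12710523 0.45151411]
clock 6.3 pos [0.493  0.3542 0.1103] rpy [ 1.7988e+02 -4.0000e-02 -7.0100e+00] w 0.0129 F [ 0.5 -0.7 -0.3]
```

```bash
python3 -c "
from h import *
f=dict(np.load('w1.npz')); P=pts(f); hsv=cv2.cvtColor(f['color'],cv2.COLOR_RGB2HSV).astype(int)
box=(abs(P[...,0]-.506)<.06)&(abs(P[...,1]+.034)<.12)&(f['depth']>.05)&(P[...,2]<.1)
for k,m,rt in(('red',((hsv[...,0]<8)|(hsv[...,0]>172))&(hsv[...,1]>170),.055),('blue',(hsv[...,0]>100)&(hsv[...,0]<128)&(hsv[...,1]>110),.0515)):
    for s in(1,-1):
        mm=m&box&((P[...,1]+.034)*s>0)&(P[...,2]>rt+.01); q=P[mm]
        v=np.linalg.svd(q[:,:2]-q[:,:2].mean(0),full_matrices=False)[2][0]
        print(k,s,len(q),'mean',q.mean(0).round(4),'zmax',np.percentile(q[:,2],98),'dir',np.degrees(np.arctan(v[1]/v[0])).round(1),'xr',np.percentile(q[:,0],[1,99]).round(4),'yr',np.percentile(q[:,1],[3,97]).round(4))
tan=(P[...,2]>.01)&(P[...,2]<.08)&box&(hsv[...,1]<150)
tan=(P[...,2]>.022)&(P[...,2]<.032)&box
q=P[tan]
for s in(1,-1):
    r=q[((q[:,0]-.506)*s>.012)&((q[:,0]-.506)*s<.04)&(abs(q[:,1]+.034)<.02)]; print('rail',len(r),r.mean(0).round(4),np.polyfit(r[:,1],r[:,0],1).round(4))
q=P[box&(P[...,2]>.012)&(P[...,2]<.02)]
for s in(1,-1):
    r=q[((q[:,1]+.034)*s>.078)&((q[:,1]+.034)*s<.1)]; print('foot',len(r),r.mean(0).round(4),np.ptp(r,0).round(3), np.polyfit(r[:,0],r[:,1],1).round(4))
"
```

```text
red 1 604 mean [0.5107 0.0255 0.0829] zmax 0.08908314646924491 dir -0.1 xr [0.4791 0.5404] yr [0.0194 0.0316]
red -1 663 mean [ 0.5102 -0.0917  0.0811] zmax 0.08928929743044249 dir -0.5 xr [0.4784 0.5405] yr [-0.0992 -0.0869]
blue 1 548 mean [0.5104 0.004  0.0773] zmax 0.08358500843334389 dir 0.2 xr [0.4817 0.5381] yr [-0.0023  0.0098]
blue -1 570 mean [ 0.5102 -0.0695  0.0768] zmax 0.08344782622284927 dir -0.4 xr [0.4824 0.5373] yr [-0.0769 -0.064 ]
rail 239 [ 0.5326 -0.0343  0.0257] [-0.0066  0.5324]
rail 234 [ 0.4851 -0.0338  0.0257] [0.0014 0.4851]
foot 671 [0.5094 0.053  0.0158] [0.096 0.016 0.007] [-0.0002  0.0531]
foot 252 [ 0.5161 -0.1239  0.0159] [0.096 0.016 0.007] [ 0.0165 -0.1324]
```

```bash
python3 -c "
from h import *
plan([(.509,.275,.11,0)],30)"
```

```text
clock 6.3 pos [0.493  0.3542 0.1103] rpy [ 1.7988e+02 -4.0000e-02 -7.0100e+00] w 0.0129 F [ 0.5 -0.7 -0.3]
[[8.5, 25.5, 0.2, 0, 0, -2.3], [7.5, 25.9, 0.1, 0, 0, -2.3], [6.4, 26.1, 0.1, 0, 0, -2.3]]
```

{"fn": "arm_command", "kwargs": {"targets": [[9, 25, 0, 0, 0, -2.3], [8, 26, 0, 0, 0, -2.3], [6, 26, 0, 0, 0, -2.3], [0, 0, 0, 0, 0, 0], [0, 0, 0, 0, 0, 0], [0, 0, 0, 0, 0, 0]]}}

```text
clock: 6.9
position: [0.5101, 0.273, 0.1111]
tool_rot: [3.14, -0.001, 0.003]
force: [-0.5, 1.2, -0.3]
grip_width: 0.0129
```

```bash
cat > dw.py <<'E'
from h import *
for n in('scene','top'):
    g=grab(n);P=pts(g);hsv=cv2.cvtColor(g['color'],cv2.COLOR_RGB2HSV).astype(int)
    z0=bot.observe()['position'][2]
    m=(hsv[...,0]>3)&(hsv[...,0]<15)&(hsv[...,1]>100)&(hsv[...,2]>50)&(abs(P[...,0]-.505)<.04)&(abs(P[...,1]-.19)<.15)&(abs(P[...,2]-z0-.008)<.012)
    q=P[m]
    if len(q)<10: print(n,'none');continue
    q=q[np.argsort(q[:,1])];print(n,len(q),'low',q[:5].mean(0).round(4),'high',q[-5:].mean(0).round(4),'zfit',np.polyfit(q[:,1],q[:,2],1).round(4),'xfit',np.polyfit(q[:,1],q[:,0],1).round(4))
E
python3 dw.py; python3 -c "
from h import *
plan([(.509,.262,.0557,0)],30)"
```

```text
scene 171 low [0.5114 0.095  0.1201] high [0.511  0.2861 0.1165] zfit [-1.000e-04  1.206e-01] xfit [0.0028 0.5122]
top none
clock 7.0 pos [0.5099 0.2735 0.1112] rpy [ 1.7991e+02 -8.0000e-02  2.3000e-01] w 0.0128 F [ 0.3 -0.   0.2]
[[-0.5, 5.7, 27.7, 0, 0, 0.1], [-0.5, 5.8, 27.7, 0, 0, 0.1]]
```

{"fn": "arm_command", "kwargs": {"targets": [[0, 6, 28, 0, 0, 0], [0, 6, 27, 0, 0, 0], [0, 0, 0, 0, 0, 0], [0, 0, 0, 0, 0, 0]]}}

```text
clock: 7.4
position: [0.5097, 0.2651, 0.056]
tool_rot: [-3.141, -0.003, 0.007]
force: [0.4, 0.4, 0.0]
grip_width: 0.0125
```

```bash
python3 dw.py; python3 -c "
from h import *
g=grab('scene')
u,v=proj(g,[.51,.06,.05]).astype(int);c=g['color'][v-60:v+60,u-80:u+80]
cv2.imwrite('pics/i1.png',cv2.resize(c,(640,480),interpolation=cv2.INTER_CUBIC)[:,:,::-1])
plan([(.509,.203,.0557,0)],12)"
```

```text
scene 171 low [0.512  0.0869 0.0648] high [0.5115 0.2785 0.0637] zfit [0.0031 0.0647] xfit [-0.0023  0.5131]
top none
clock 7.55 pos [0.5102 0.2649 0.0565] rpy [-179.94   -0.23    0.4 ] w 0.0126 F [ 0.9  0.  -0.8]
[[-0.3, 10.3, 0.1, 0, 0, 0.1], [-0.3, 10.3, 0.1, 0, 0, 0.1], [-0.2, 10.3, 0.1, 0, 0, 0.1], [-0.2, 10.3, 0.1, 0, 0, 0.1], [-0.2, 10.3, 0.1, 0, 0, 0.1], [-0.2, 10.3, 0.1, 0, 0, 0.1]]
```

View pics/i1.png

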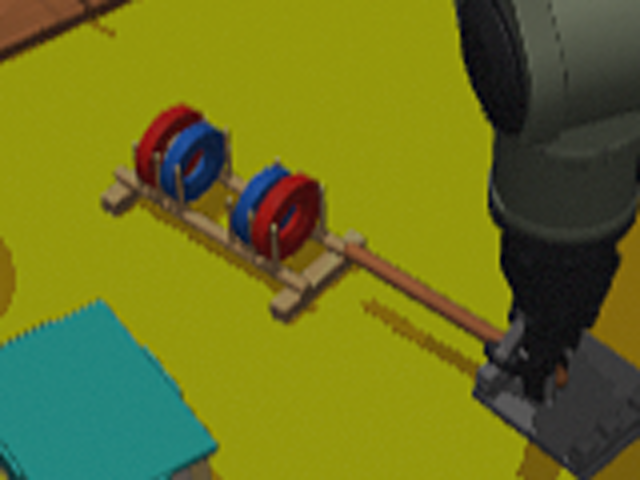

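The dowel tip is at (350,248). Extended, its line meets the near red ring's hole at (288,212), slightly high, as intended. I push in gently.

{"fn": "arm_command", "kwargs": {"targets": [[0, 10, 0, 0, 0, 0.2], [0, 10, 0, 0, 0, 0.2], [0, 11, 0, 0, 0, 0], [0, 11, 0, 0, 0, 0], [0, 11, 0, 0, 0, 0], [0, 9, 0, 0, 0, 0], [0, 0, 0, 0, 0, 0]]}}

```text
clock: 8.25
position: [0.5114, 0.1962, 0.0588]
tool_rot: [-3.14, -0.007, -0.003]
force: [0.7, 0.2, -0.7]
grip_width: 0.0126
```

```bash
python3 -c "
from h import *
plan([(.5095,.200,.0495,0),(.5095,.15,.0495,0)],13)"
```

```text
clock 8.25 pos [0.5114 0.1962 0.0588] rpy [-1.7993e+02 -4.1000e-01 -1.6000e-01] w 0.0126 F [ 0.7  0.2 -0.7]
[[-2, -3.8, 9.3, -0.1, -0.4, -0.2], [0, 12.5, 0, 0, 0, -0.0], [0, 12.5, 0, 0, 0, -0.0], [0, 12.5, 0, 0, 0, -0.0], [0, 12.5, 0, 0, 0, -0.0]]
```

{"fn": "arm_command", "kwargs": {"targets": [[-1, 0, 5, 0, -0.2, 0], [-1, 0, 4, 0, -0.2, 0], [0, 0, 0, 0, 0, 0]]}}

```text
clock: 8.55
position: [0.5093, 0.1968, 0.049]
tool_rot: [-3.14, 0.0, -0.003]
force: [-0.9, 0.9, 0.1]
grip_width: 0.0127
```

{"fn": "arm_command", "kwargs": {"targets": [[0, 11, 0.4, 0, 0, 0], [0, 11, 0.4, 0, 0, 0], [0, 11, 0.4, 0, 0, 0], [0, 11, 0.4, 0, 0, 0], [0, 0, 0, 0, 0, 0]]}}

```text
clock: 9.05
position: [0.5088, 0.1488, 0.0468]
tool_rot: [-3.14, 0.001, -0.002]
force: [-0.2, 0.5, -0.9]
grip_width: 0.0128
```

```bash
cat > rk.py <<'E'
from h import *
import sys
g=grab('scene')
u,v=proj(g,[.51,-.01,.05]).astype(int);c=g['color'][v-60:v+60,u-80:u+80]
cv2.imwrite('pics/'+sys.argv[1],cv2.resize(c,(640,480),interpolation=cv2.INTER_CUBIC)[:,:,::-1])
P=pts(g);hsv=cv2.cvtColor(g['color'],cv2.COLOR_RGB2HSV).astype(int)
box=(abs(P[...,0]-.51)<.06)&(abs(P[...,1]+.032)<.09)
for k,m in(('red',((hsv[...,0]<3)|(hsv[...,0]>172))&(hsv[...,1]>150)),('blue',(hsv[...,0]>100)&(hsv[...,0]<128)&(hsv[...,1]>110))):
    for s in(1,-1):
        q=P[m&box&((P[...,1]+.032)*s>0)]
        if len(q): print(k,s,len(q),np.median(q,0).round(4),'zr',np.percentile(q[:,2],[2,98]).round(3))
E
python3 rk.py i2.png; python3 -c "
from h import *
plan([(.5095,.051,.0495,0)],13)"
```

```text
red 1 175 [0.5164 0.0294 0.0732] zr [0.028 0.091]
red -1 113 [ 0.5254 -0.0889  0.0794] zr [0.032 0.093]
blue 1 89 [0.525  0.0056 0.0792] zr [0.043 0.564]
blue -1 191 [ 0.5107 -0.0661  0.0607] zr [0.027 0.087]
clock 9.1 pos [0.5089 0.1498 0.0469] rpy [-1.7989e+02  5.0000e-02 -8.0000e-02] w 0.0131 F [-0.   0.  -0.4]
[[0.1, 12.3, -0.3, 0, 0, -0.0], [0.1, 12.3, -0.3, 0, 0, -0.0], [0.1, 12.3, -0.3, 0, 0, -0.0], [0.1, 12.3, -0.3, 0, 0, -0.0], [0.1, 12.3, -0.3, 0, 0, -0.0], [0.1, 12.3, -0.3, 0, 0, -0.0], [0.1, 12.3, -0.3, 0, 0, -0.0], [0.1, 12.3, -0.3, 0, 0, -0.0]]
```

View pics/i2.png

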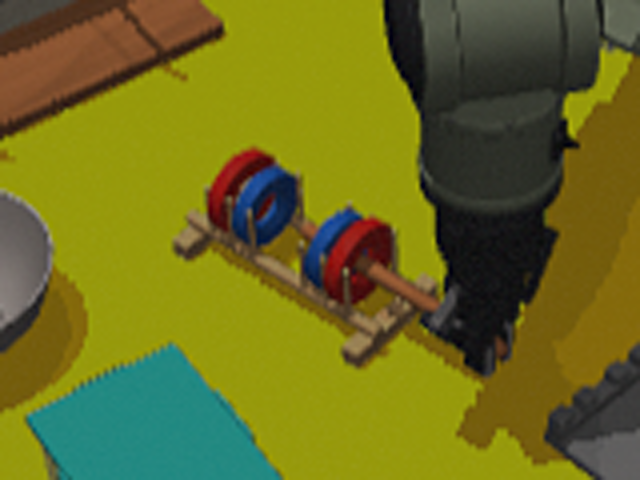

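The dowel is through the first pair, with its tip at (303,228) in the gap and the rings standing. I raise 2.5 mm and continue.

{"fn": "arm_command", "kwargs": {"targets": [[0, 0, -3, 0, 0, 0], [0, 12, 0, 0, 0, 0], [0, 12, 0, 0, 0, 0], [0, 12, 0, 0, 0, 0], [0, 12, 0, 0, 0, 0], [0, 0, 0, 0, 0, 0]]}}

```text
clock: 9.7
position: [0.5089, 0.0978, 0.0503]
tool_rot: [-3.139, 0.0, -0.001]
force: [0.2, 0.2, -0.5]
grip_width: 0.013
```

```bash
python3 rk.py i3.png; python3 -c "
from h import *
plan([(.5095,.055,.0500,0)],13)"
```

```text
red 1 172 [0.5186 0.0292 0.0751] zr [0.029 0.092]
red -1 106 [ 0.5235 -0.0898  0.0792] zr [0.046 0.091]
blue 1 92 [0.527  0.006  0.0794] zr [0.042 0.425]
blue -1 163 [ 0.5156 -0.0665  0.0677] zr [0.028 0.089]
clock 9.75 pos [0.5089 0.0988 0.0504] rpy [-1.7984e+02  1.0000e-02 -3.0000e-02] w 0.0126 F [ 0.5 -0.6  0.1]
[[0.1, 11, 0.1, 0, 0, -0.0], [0.1, 11, 0.1, 0, 0, -0.0], [0.1, 11, 0.1, 0, 0, -0.0], [0.1, 11, 0.1, 0, 0, -0.0]]
```

{"fn": "arm_command", "kwargs": {"targets": [[0, 11, 0, 0, 0, 0], [0, 11, 0, 0, 0, 0], [0, 11, 0, 0, 0, 0], [0, 9, 0, 0, 0, 0], [0, 0, 0, 0, 0, 0], [0, 0, 0, 0, 0, 0]]}}

```text
clock: 10.35
position: [0.509, 0.0534, 0.0502]
tool_rot: [-3.138, 0.0, -0.0]
force: [0.3, -1.0, 0.2]
grip_width: 0.0126
```

```bash
python3 rk.py i4.png
cat > ends.py <<'E'
from h import *
for n in('top','scene'):
    g=grab(n);P=pts(g);hsv=cv2.cvtColor(g['color'],cv2.COLOR_RGB2HSV).astype(int)
    m=(hsv[...,0]>3)&(hsv[...,0]<15)&(hsv[...,1]>110)&(hsv[...,2]>40)&(abs(P[...,0]-.51)<.02)&(abs(P[...,1]+.034)<.12)&(P[...,2]>.03)&(P[...,2]<.085)
    q=P[m];q=q[np.argsort(q[:,1])]
    if len(q)>6: print(n,len(q),'low',q[:5].round(4).mean(0),'high',q[-5:].mean(0).round(4), 'minmax y',q[0,1].round(4),q[-1,1].round(4))
E
python3 ends.py
python3 -c "
from h import *
plan([])"
```

```text
red 1 44 [0.5398 0.0292 0.0543] zr [0.027 0.074]
red -1 112 [ 0.5238 -0.0894  0.0783] zr [0.045 0.091]
blue 1 75 [0.5376 0.0057 0.0804] zr [0.045 0.383]
blue -1 161 [ 0.5157 -0.0663  0.0683] zr [0.029 0.087]
scene 84 low [ 0.5164  -0.11514  0.06586] high [0.5109 0.0675 0.0585] minmax y -0.1255 0.0696
clock 10.5 pos [0.5089 0.0539 0.0502] rpy [-1.7981e+02  1.0000e-02  3.0000e-02] w 0.0125 F [ 0.8 -0.4  0.2]
```

View pics/i4.png

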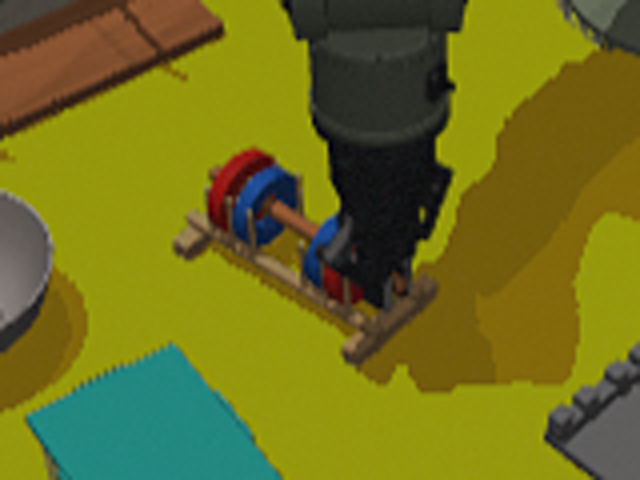

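The dowel is through all four rings, with its far tip at (213,172) beyond the far red ring. A small further push of 3 mm, then I lower and release with a slight opening.

{"fn": "arm_command", "kwargs": {"targets": [[0, 4, 0, 0, 0, 0], [0, 0, 1.5, -0.1, 0, 0], [0, 0, 1.5, -0.1, 0, 0], [0, 0, 0, 0, 0, 0]]}}

```text
clock: 10.9
position: [0.5089, 0.0506, 0.0469]
tool_rot: [3.141, 0.0, 0.002]
force: [-0.1, 0.1, 0.2]
grip_width: 0.0126
```

{"fn": "arm_command", "kwargs": {"targets": [[0, 0, 0, 0, 0, 0], [0, 0, 0, 0, 0, 0], [0, 0, 0, 0, 0, 0], [0, 0, 0, 0, 0, 0], [0, 0, 0, 0, 0, 0]], "grip": 24}}

```text
clock: 11.4
position: [0.509, 0.0509, 0.0469]
tool_rot: [3.142, -0.0, 0.002]
force: [-0.1, -0.2, -0.5]
grip_width: 0.0204
```

{"fn": "arm_command", "kwargs": {"targets": [[0, 0, -10, 0, 0, 0], [0, 0, -25, 0, 0, 0], [0, 0, -40, 0, 0, 0], [0, 0, -40, 0, 0, 0], [0, 40, -10, 0, 0, 0], [0, 40, 0, 0, 0, 0], [0, 30, 0, 0, 0, 0], [0, 0, 0, 0, 0, 0]]}}

```text
clock: 12.2
position: [0.5092, -0.0612, 0.1824]
tool_rot: [3.141, -0.002, 0.007]
force: [-0.2, -0.1, -1.1]
grip_width: 0.0206
```

```bash
python3 ends.py
python3 - <<'E'
from h import *
f=grab('wrist');save(f,'w4.png',1.2);np.savez('w4.npz',**f)
P=pts(f);hsv=cv2.cvtColor(f['color'],cv2.COLOR_RGB2HSV).astype(int)
box=(abs(P[...,0]-.51)<.06)&(abs(P[...,1]+.034)<.13)&(f['depth']>.05)&(P[...,2]<.1)
for k,m,rt in(('red',((hsv[...,0]<3)|(hsv[...,0]>172))&(hsv[...,1]>170),.055),('blue',(hsv[...,0]>100)&(hsv[...,0]<128)&(hsv[...,1]>110),.0515)):
    for s in(1,-1):
        q=P[m&box&((P[...,1]+.034)*s>0)&(P[...,2]>rt+.01)]
        if len(q): print(k,s,len(q),'mean',q.mean(0).round(4),'yr',np.percentile(q[:,1],[3,97]).round(4))
m=(hsv[...,0]>3)&(hsv[...,0]<15)&(hsv[...,1]>120)&(hsv[...,2]>50)&box&(abs(P[...,0]-.51)<.016)&(P[...,2]>.035)&(P[...,2]<.062)
q=P[m];q=q[np.argsort(q[:,1])];print('dowel',len(q),q[:8].mean(0).round(4),q[-8:].mean(0).round(4),np.polyfit(q[:,1],q[:,0],1).round(4),np.polyfit(q[:,1],q[:,2],1).round(4))
plan([])
E
```

```text
top 37 low [ 0.50778 -0.05852  0.04914] high [0.521  0.0382 0.067 ] minmax y -0.0651 0.0621
scene 132 low [ 0.51366 -0.10394  0.06022] high [0.5132 0.0653 0.0493] minmax y -0.1308 0.066
red 1 1988 mean [0.5094 0.0245 0.083 ] yr [0.0181 0.0309]
red -1 1051 mean [ 0.5092 -0.0909  0.0832] yr [-0.0985 -0.0868]
blue 1 1561 mean [0.5092 0.0032 0.0779] yr [-0.0028  0.0092]
blue -1 1570 mean [ 0.509  -0.0691  0.0768] yr [-0.0767 -0.0639]
dowel 2303 [ 0.5058 -0.1297  0.0497] [0.5097 0.0639 0.0481] [0.0184 0.5083] [-0.0029  0.0494]
clock 12.35 pos [ 0.5094 -0.0566  0.1822] rpy [-1.7992e+02 -1.3000e-01  7.1000e-01] w 0.0206 F [ 0.1  0.4 -0.7]
```

View pics/w4.png

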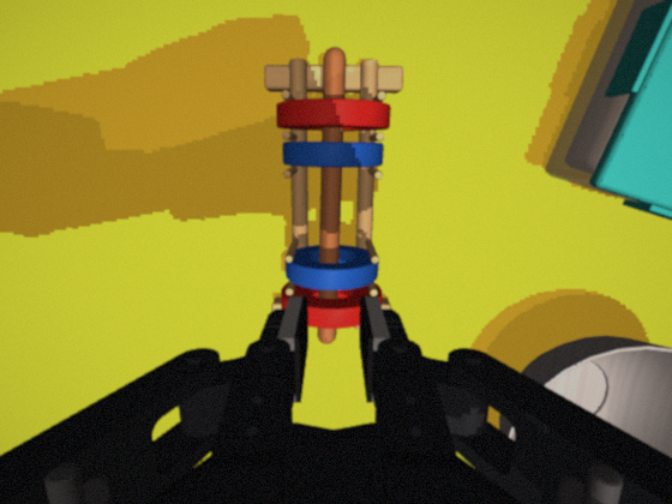

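The dowel runs through all four rings. It sticks out at the top (335,55) and bottom (327,335), and measures -129.7 to +63.9 mm, so its mid agrees with the rack's mid. Next I grasp it by the middle.

{"fn": "arm_command", "kwargs": {"targets": [[-1, -24, 0, 0, 0, 0.8], [0, 0, 45, 0, 0, 0.8], [0, 0, 45, 0, 0, 0], [0, 0, 25, 0, 0, 0], [0, 0, 10, 0, 0, 0], [0, 0, 0, 0, 0, 0]], "grip": 38, "grip_force": 60}}

```text
clock: 12.95
position: [0.5097, -0.0227, 0.0555]
tool_rot: [-3.137, -0.006, -0.006]
force: [-1.0, 0.3, 0.3]
grip_width: 0.0327
```

```bash
python3 -c "
from h import *
plan([(.508,-.033,.047,-1)],13)"
```

```text
clock 12.95 pos [ 0.5097 -0.0227  0.0555] rpy [-179.72   -0.32   -0.36] w 0.0327 F [-1.   0.3  0.3]
[[-0.8, 5.2, 4.2, -0.1, -0.2, 0.3], [-0.8, 5.2, 4.2, -0.1, -0.2, 0.3]]
```

{"fn": "arm_command", "kwargs": {"targets": [[-1, 5, 4, -0.1, -0.2, 0.3], [-0.8, 5, 4, -0.1, -0.2, 0.3], [0, 0, 0, 0, 0, 0]]}}

```text
clock: 13.25
position: [0.5091, -0.0327, 0.0497]
tool_rot: [-3.141, -0.001, -0.017]
force: [-0.2, -0.1, 0.2]
grip_width: 0.0329
```

{"fn": "arm_command", "kwargs": {"targets": [[0, 0, 0, 0, 0, 0], [0, 0, 0, 0, 0, 0], [0, 0, 0, 0, 0, 0], [0, 0, 0, 0, 0, 0], [0, 0, 0, 0, 0, 0]], "grip": 6}}

```text
clock: 13.75
position: [0.5101, -0.0334, 0.0514]
tool_rot: [-3.141, -0.004, -0.018]
force: [-0.0, 0.1, -0.9]
grip_width: 0.0115
```

{"fn": "arm_command", "kwargs": {"targets": [[0, 0, 0, 0, 0, 0], [0, 0, 0, 0, 0, 0], [0, 0, 0, 0, 0, 0], [-1, 0, 5, 0, -0.2, 0], [0, 0, 0, 0, 0, 0]], "grip": 24}}

```text
clock: 14.25
position: [0.5091, -0.0333, 0.046]
tool_rot: [-3.141, -0.0, -0.018]
force: [-0.2, -0.4, -0.2]
grip_width: 0.0204
```

{"fn": "arm_command", "kwargs": {"targets": [[0, 0, 0, 0, 0, 0], [0, 0, 0, 0, 0, 0], [0, 0, 0, 0, 0, 0], [0, 0, 0, 0, 0, 0]], "grip": 6}}

```text
clock: 14.65
position: [0.5091, -0.0332, 0.0462]
tool_rot: [-3.141, -0.0, -0.018]
force: [-0.2, -0.3, 1.0]
grip_width: 0.0122
```

{"fn": "arm_command", "kwargs": {"targets": [[0, 0, -10, 0, 0, 0], [0, 0, -10, 0, 0, 0], [0, 0, -10, 0, 0, 0], [0, 0, -15, 0, 0, 0], [0, 0, -20, 0, 0, 0], [0, 0, -20, 0, 0, 0], [0, 0, -20, 0, 0, 0], [0, 0, 0, 0, 0, 0]]}}

```text
clock: 15.45
position: [0.5087, -0.0331, 0.1602]
tool_rot: [-3.141, -0.001, -0.017]
force: [-0.3, 0.4, -2.5]
grip_width: 0.0121
```

```bash
cat > lv.py <<'E'
from h import *
import sys
s=bot.observe();p=np.array(s['position']);g=grab('scene')
P=pts(g);hsv=cv2.cvtColor(g['color'],cv2.COLOR_RGB2HSV).astype(int)
box=(np.linalg.norm(P[...,:2]-p[:2],axis=-1)<.125)&(P[...,2]<p[2]+.05)&(P[...,2]>p[2]-.09)
R=Ro.from_euler('xyz',s['tool_rot']).as_matrix(); a=R[:,1]
for k,m in(('red',((hsv[...,0]<3)|(hsv[...,0]>172))&(hsv[...,1]>150)),('blue',(hsv[...,0]>100)&(hsv[...,0]<128)&(hsv[...,1]>110)),('dowel',(hsv[...,0]>3)&(hsv[...,0]<15)&(hsv[...,1]>100))):
    for sg in(1,-1):
        q=P[m&box]-p; y=q@a; q=q[y*sg>0]; y=y[y*sg>0]
        if len(q)>5: print(k,sg,len(q),'along',np.percentile(y,[5,50,95]).round(4),'z rel',np.percentile(q[:,2],[3,50,97]).round(4))
E
python3 lv.py; python3 -c "
from h import *
plan([])"
```

```text
red 1 80 along [0.0529 0.0567 0.0655] z rel [-0.0336  0.0001  0.0248]
red -1 233 along [-0.0664 -0.0633 -0.0539] z rel [-0.0378  0.0015  0.0244]
blue 1 98 along [0.0293 0.0332 0.0424] z rel [-0.0357 -0.0123  0.0168]
blue -1 113 along [-0.0436 -0.0398 -0.0219] z rel [-0.022   0.011   0.0335]
dowel 1 26 along [0.0564 0.0718 0.0922] z rel [-0.0349  0.0047  0.0266]
dowel -1 88 along [-0.0954 -0.0701 -0.0106] z rel [-0.0576  0.0035  0.0096]
clock 15.5 pos [ 0.5082 -0.0332  0.159 ] rpy [-179.96   -0.     -1.  ] w 0.0119 F [-0.6 -0.4 -2. ]
```

Run:
```python
from h import *
al=np.radians(-14.2)
A=[]
for n in('top0','scene0'):
    f=dict(np.load(n+'.npz'));P=pts(f);hsv=cv2.cvtColor(f['color'],cv2.COLOR_RGB2HSV).astype(int)
    # board face orientation from grey low-sat points
    m=(hsv[...,1]<90)&(hsv[...,2]>70)&(P[...,2]>.06)&(P[...,2]<.23)&(P[...,0]>.28)&(P[...,0]<.68)&(P[...,1]<-.34)&(P[...,1]>-.5)&(f['depth']>0)
    q=P[m]; k=np.polyfit(q[:,0],q[:,1],1); r=q[:,1]-np.polyval(k,q[:,0]); q=q[abs(r-np.median(r))<.008]; k=np.polyfit(q[:,0],q[:,1],1)
    print(n,len(q),'face slope deg',np.degrees(np.arctan(k[0])).round(2),'y at x=.49',np.polyval(k,.49).round(4))
    ex=np.array([np.sin(al),-np.cos(al)]); ey=np.array([np.cos(al),np.sin(al)])
    face=np.array([.49,np.polyval(k,.49)])
    d=(hsv[...,2]<60)&(P[...,2]>.13)&(P[...,2]<.2)&(P[...,0]>.36)&(P[...,0]<.62)&(P[...,1]<-.25)&(P[...,1]>-.5)
    q=P[d]; w=(q[:,:2]-face)@ex; u=(q[:,:2]-face)@ey
    for s in(1,-1):
        k2=(u*s>.05)&(u*s<.12)&(w<-.03); 
        uu,ww,zz=u[k2],w[k2],q[k2,2]; print(' hook',s,'u med',np.median(uu).round(4),np.percentile(uu,[5,95]).round(4),'w min',np.percentile(ww,[0,3]).round(4))
        for b in range(-114,-30,7):
            j=(ww*1000>b)&(ww*1000<=b+7)
            if j.any(): print('   w',b,'..',b+7,'z',zz[j].min().round(4),zz[j].max().round(4),'u',np.median(uu[j]).round(4),j.sum())
```

```text
top0 105 face slope deg -14.07 y at x=.49 -0.4168
 hook 1 u med 0.0714 [0.0689 0.0754] w min [-0.0989 -0.0969]
   w -100 .. -93 z 0.1666 0.174 u 0.0698 6
   w -93 .. -86 z 0.1572 0.1624 u 0.0704 2
   w -86 .. -79 z 0.1543 0.1555 u 0.0711 2
   w -79 .. -72 z 0.15 0.1526 u 0.0722 6
   w -72 .. -65 z 0.153 0.1578 u 0.0719 8
   w -65 .. -58 z 0.1558 0.1598 u 0.0721 6
   w -58 .. -51 z 0.1561 0.1585 u 0.0716 7
   w -51 .. -44 z 0.1555 0.1639 u 0.0732 9
   w -44 .. -37 z 0.1568 0.1621 u 0.0714 8
   w -37 .. -30 z 0.1578 0.1652 u 0.0714 11
 hook -1 u med -0.0956 [-0.0987 -0.0922] w min [-0.0989 -0.0976]
   w -100 .. -93 z 0.1723 0.1764 u -0.0963 6
   w -86 .. -79 z 0.1516 0.1539 u -0.095 3
   w -79 .. -72 z 0.1508 0.1541 u -0.0956 7
   w -72 .. -65 z 0.151 0.1591 u -0.0948 8
   w -65 .. -58 z 0.1539 0.1593 u -0.0951 9
   w -58 .. -51 z 0.156 0.159 u -0.0956 7
   w -51 .. -44 z 0.1549 0.1612 u -0.0966 11
   w -44 .. -37 z 0.1564 0.1646 u -0.0959 8
   w -37 .. -30 z 0.1569 0.1624 u -0.0953 10
scene0 231 face slope deg -14.23 y at x=.49 -0.4281
 hook 1 u med 0.0712 [0.0676 0.0748] w min [-0.11
[... 423 characters left out ...]
1583 0.1636 u 0.0709 7
   w -44 .. -37 z 0.1618 0.1651 u 0.071 5
   w -37 .. -30 z 0.1626 0.166 u 0.0705 3
 hook -1 u med -0.096 [-0.1014 -0.0925] w min [-0.1133 -0.1099]
   w -114 .. -107 z 0.1653 0.1799 u -0.097 6
   w -107 .. -100 z 0.1557 0.1735 u -0.0961 9
   w -100 .. -93 z 0.1609 0.1609 u -0.0959 1
   w -93 .. -86 z 0.1499 0.1545 u -0.0948 4
   w -86 .. -79 z 0.1511 0.1602 u -0.097 6
   w -79 .. -72 z 0.154 0.1606 u -0.0974 3
   w -72 .. -65 z 0.1556 0.1618 u -0.0985 5
   w -65 .. -58 z 0.1553 0.1667 u -0.0959 5
   w -58 .. -51 z 0.1584 0.1646 u -0.0972 3
   w -51 .. -44 z 0.1582 0.1627 u -0.0956 4
   w -44 .. -37 z 0.1625 0.1687 u -0.0947 3
   w -37 .. -30 z 0.1603 0.1679 u -0.0985 5
```

```bash
python3 -c "
from h import *
print(bot.observe()['qpos'].round(2))
plan([(.509,-.05,.235,-6),(.52,-.20,.24,-104.2)],25,7.6)"
```

```text
[ 0.41  0.52 -0.61  1.96  0.42  0.78 -0.46]
clock 15.5 pos [ 0.5082 -0.0332  0.159 ] rpy [-179.96   -0.     -1.  ] w 0.0119 F [-0.6 -0.4 -2. ]
[[0.3, 4.2, -19, 0, 0, 1.3], [0.4, 4.2, -19, 0, 0, 1.3], [0.5, 4.2, -19, 0, 0, 1.3], [0.5, 4.2, -19, 0, 0, 1.3], [2, 11.4, -0.4, 0, 0, 7.6], [3.5, 11, -0.4, 0, 0, 7.6], [4.9, 10.5, -0.4, 0, 0, 7.6], [6.3, 9.7, -0.4, 0, 0, 7.6]]
[[7.5, 8.8, -0.4, 0, 0, 7.6], [8.6, 7.7, -0.4, 0, 0, 7.6], [9.5, 6.6, -0.4, 0, 0, 7.6], [10.3, 5.2, -0.4, 0, 0, 7.6], [10.9, 3.8, -0.4, 0, 0, 7.6], [11.3, 2.4, -0.4, 0, 0, 7.6], [11.5, 0.9, -0.4, 0, 0, 7.6], [11.6, -0.7, -0.4, 0, 0, 7.6]]
[[11.4, -2.2, -0.4, 0, 0, 7.6]]
```

{"fn": "arm_command", "kwargs": {"targets": [[0, 4, -19, 0, 0, 1], [0, 4, -19, 0, 0, 1], [0, 4, -19, 0, 0, 1], [0, 4, -19, 0, 0, 2], [1, 7, 0, 0, 0, 4], [2, 7, 0, 0, 0, 5], [3, 7, 0, 0, 0, 5], [3, 7, 0, 0, 0, 5]]}}

```text
clock: 16.3
position: [0.5067, -0.08, 0.2337]
tool_rot: [3.14, 0.007, -0.449]
force: [0.4, -0.8, -2.1]
grip_width: 0.0119
```

{"fn": "arm_command", "kwargs": {"targets": [[4, 7, 0, 0, 0, 5], [4, 6, 0, 0, 0, 5], [5, 6, 0, 0, 0, 5], [5, 6, 0, 0, 0, 5], [6, 5, 0, 0, 0, 5], [6, 5, 0, 0, 0, 5], [6, 4, 0, 0, 0, 5], [7, 4, 0, 0, 0, 5]]}}

```text
clock: 17.1
position: [0.5042, -0.1442, 0.2276]
tool_rot: [3.127, 0.009, -1.176]
force: [-0.2, 0.1, -2.0]
grip_width: 0.0117
```

```bash
python3 -c "
from h import *
print(bot.observe()['qpos'].round(2))
plan([(.52,-.22,.235,-104.2)],15,4.5)"
```

```text
[ 0.44  0.41 -0.36  1.86  0.18  0.92 -1.18]
clock 17.1 pos [ 0.5042 -0.1442  0.2276] rpy [179.14   0.51 -67.4 ] w 0.0117 F [-0.2  0.1 -2. ]
[[8.4, 1.6, -0.9, 0.1, 0, 4.1], [8.5, 1, -0.9, 0.1, 0, 4.1], [8.6, 0.4, -0.9, 0.1, 0, 4.1], [8.6, -0.2, -0.9, 0.1, 0, 4.1], [8.6, -0.8, -0.9, 0.1, 0, 4.1], [8.5, -1.4, -0.9, 0.1, 0, 4.1], [8.4, -2, -0.8, 0.1, 0, 4.1], [8.2, -2.6, -0.8, 0.1, 0, 4.1]]
[[8, -3.2, -0.8, 0.1, 0, 4.1]]
```

{"fn": "arm_command", "kwargs": {"targets": [[8, 2, -1.5, 0.1, 0, 4.5], [8, 1, -1.5, 0.1, 0, 4.5], [9, 0, -1.5, 0.1, 0, 4.5], [9, 0, -1.5, 0.1, 0, 4.5], [9, -1, -1.5, 0.1, 0, 4.5], [9, -1, -1, 0.1, 0, 4.5], [8, -2, -1, 0.1, 0, 4.5], [8, -3, -1, 0.1, 0, 4.5]]}}

```text
clock: 17.9
position: [0.5121, -0.2148, 0.2315]
tool_rot: [3.127, 0.001, -1.832]
force: [-0.3, -0.5, -1.5]
grip_width: 0.0118
```

```bash
python3 lv.py; python3 -c "
from h import *
print(bot.observe()['qpos'].round(2))
plan([(.5175,-.260,.235,-104.2)],15,4.5)"
```

```text
red 1 134 along [0.0513 0.0551 0.0626] z rel [-0.0315  0.0078  0.0263]
red -1 178 along [-0.0666 -0.0635 -0.055 ] z rel [-0.0373  0.001   0.0229]
blue 1 133 along [0.0287 0.0329 0.042 ] z rel [-0.0359 -0.0073  0.0209]
blue -1 133 along [-0.0445 -0.0403 -0.0319] z rel [-0.0291  0.005   0.0221]
dowel 1 53 along [0.0156 0.0632 0.0905] z rel [-0.0198  0.0038  0.0238]
dowel -1 88 along [-0.0966 -0.0715 -0.0127] z rel [-0.0072  0.0026  0.0155]
[ 0.43  0.44 -0.19  1.78  0.1   0.94 -1.64]
clock 17.95 pos [ 0.5121 -0.2163  0.2315] rpy [ 1.7917e+02  3.0000e-02 -1.0532e+02] w 0.0119 F [-0.6 -2.  -1.5]
[[13.6, -5.6, -1.2, 0.3, 0, -0.4], [13.6, -5.5, -1.2, 0.3, 0, -0.4], [13.7, -5.4, -1.2, 0.3, 0, -0.4]]
```

{"fn": "arm_command", "kwargs": {"targets": [[14, -6, -1.5, 0.3, 0, -0.4], [14, -6, -1.5, 0.3, 0, -0.4], [14, -5, -1.5, 0.3, 0, -0.3], [15, 0, 0, 0, 0, 0], [15, 0, 0, 0, 0, 0], [0, 0, 0, 0, 0, 0], [0, 0, 0, 0, 0, 0]]}}

```text
clock: 18.65
position: [0.5094, -0.2963, 0.2331]
tool_rot: [3.14, -0.0, -1.801]
force: [0.8, 0.3, -2.4]
grip_width: 0.012
```

```bash
python3 lv.py
python3 - <<'E'
from h import *
s=bot.observe();f=grab('wrist');save(f,'w5.png',1.2);np.savez('w5.npz',**f)
P=pts(f);hsv=cv2.cvtColor(f['color'],cv2.COLOR_RGB2HSV).astype(int)
p=np.array(s['position']);R=Ro.from_euler('xyz',s['tool_rot']).as_matrix()
print('tip of dowel & hooks in tool mm')
T=(P-p)@R*1000
m=(hsv[...,0]>3)&(hsv[...,0]<15)&(hsv[...,1]>110)&(abs(T[...,2])<25)&(abs(T[...,0])<30)
q=T[m];print('dowel',len(q),np.median(q,0),np.percentile(q[:,1],[1,99]),np.polyfit(q[:,1],q[:,0],1))
d=(hsv[...,2]<60)&(P[...,2]>.14)&(P[...,2]<.19)&(abs(T[...,1]+84)<25)
q=P[d];t=T[d]
for b in range(-30,100,6):
    j=(t[:,0]>b)&(t[:,0]<=b+6)
    if j.sum()>3: print('toolx',b,'y',np.median(t[j,1]).round(1),'z',np.percentile(q[j,2],[5,50,95]).round(4),j.sum())
plan([(.4978,-.3405,.235,-104.2)],15)
E
```

```text
red 1 137 along [0.0519 0.0553 0.0638] z rel [-0.0329  0.006   0.0246]
red -1 180 along [-0.0667 -0.0634 -0.054 ] z rel [-0.0369  0.0005  0.0248]
blue 1 126 along [0.028  0.0329 0.0411] z rel [-0.0339 -0.007   0.0206]
blue -1 127 along [-0.0439 -0.0395 -0.0322] z rel [-0.0287  0.0065  0.0225]
dowel 1 53 along [0.015  0.0644 0.093 ] z rel [-0.0057  0.0033  0.0222]
dowel -1 80 along [-0.097  -0.0739 -0.0147] z rel [-0.01    0.0029  0.0109]
tip of dowel & hooks in tool mm
dowel 7971 [  0.59043294 -46.19185912  -3.41803582] [-97.54307926  28.80691241] [0.00386202 0.70279804]
toolx 18 y -83.8 z [0.172  0.1733 0.1741] 15
toolx 24 y -83.7 z [0.1704 0.1735 0.1747] 130
toolx 30 y -83.2 z [0.1571 0.1638 0.1709] 83
toolx 36 y -83.8 z [0.152  0.154  0.1568] 97
toolx 42 y -83.7 z [0.1495 0.1512 0.1531] 114
toolx 48 y -83.7 z [0.1507 0.1529 0.1548] 127
toolx 54 y -83.2 z [0.1536 0.1556 0.1574] 124
toolx 60 y -82.5 z [0.1551 0.1566 0.1578] 99
toolx 66 y -82.5 z [0.156  0.1576 0.1593] 104
toolx 72 y -82.4 z [0.1569 0.1584 0.1597] 104
toolx 78 y -82.2 z [0.1573 0.1594 0.1607] 111
toolx 84 y -82.1 z [0.1584 0.1603 0.1618] 119
toolx 90 y -82.1 z [0.1595 0.1611 0.1629] 122
toolx 96 y -82.0 z [0.1605 0.1623 0.1637] 130
clock 18.75 pos [ 0.5094 -0.296   0.2332] rpy [ 1.7990e+02 -1.0000e-02 -1.0322e+02] w 0.0116 F [-0.3  0.  -1.8]
[[11.5, 0.3, -0.5, 0, 0, 0.2], [11.5, 0.2, -0.5, 0, 0, 0.2], [11.5, 0.2, -0.5, 0, 0, 0.2], [11.5, 0.1, -0.5, 0, 0, 0.2]]
```

View pics/w5.png

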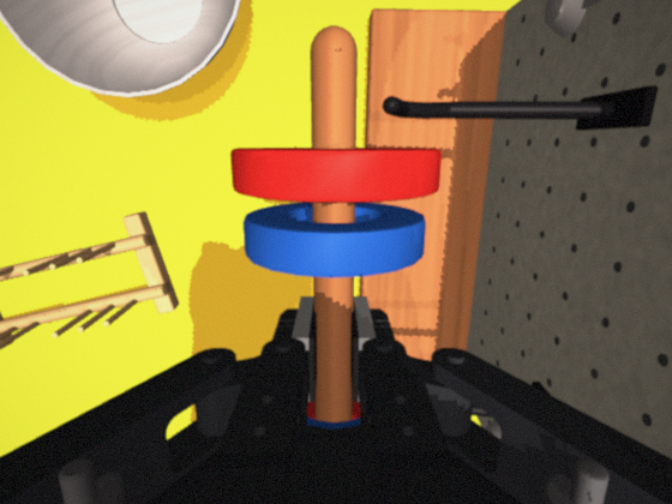

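The wrist view shows the dowel level with a red and a blue ring at (335,175) and (335,240). The dowel end reaches past the hook, whose tip is at (395,105). The trough lies 45 mm ahead in tool x and 84 mm along, as expected.

{"fn": "arm_command", "kwargs": {"targets": [[12, 0, 0, 0, 0, 0.4], [12, 0, 0, 0, 0, 0.4], [12, 0, 0, 0, 0, 0.3], [8, 0, 0, 0, 0, 0], [0, 0, 0, 0, 0, 0], [0, 0, 0, 0, 0, 0]]}}

```text
clock: 19.35
position: [0.4982, -0.3423, 0.2332]
tool_rot: [3.14, -0.0, -1.821]
force: [-0.4, 0.6, -1.0]
grip_width: 0.0119
```

```bash
cat > hk.py <<'E'
from h import *
s=bot.observe();f=grab('wrist')
P=pts(f);hsv=cv2.cvtColor(f['color'],cv2.COLOR_RGB2HSV).astype(int)
p=np.array(s['position']);R=Ro.from_euler('xyz',s['tool_rot']).as_matrix();T=(P-p)@R*1000
m=(hsv[...,0]>3)&(hsv[...,0]<15)&(hsv[...,1]>110)&(abs(T[...,2])<25)&(abs(T[...,0])<30)
q=T[m];print('dowel',len(q),np.median(q,0).round(1),np.percentile(q[:,1],[1,99]).round(1),np.polyfit(q[:,1],q[:,0],1).round(3))
d=(hsv[...,2]<60)&(P[...,2]>.14)&(P[...,2]<.19)&(abs(T[...,1]+84)<15)&(T[...,0]>-50)
q=P[d];t=T[d]
for b in range(-40,80,6):
    j=(t[:,0]>b)&(t[:,0]<=b+6)
    if j.sum()>3: print('toolx',b,'y',np.median(t[j,1]).round(1),'z',np.percentile(q[j,2],[5,50,95]).round(4),j.sum())
plan([])
E
python3 hk.py
```

```text
dowel 8239 [  0.6 -47.5  -3.3] [-97.9  28.4] [0.002 0.618]
toolx -28 y -83.7 z [0.1729 0.174  0.1751] 59
toolx -22 y -83.6 z [0.1646 0.1706 0.1742] 159
toolx -16 y -83.8 z [0.1542 0.1584 0.1642] 121
toolx 8 y -83.9 z [0.1554 0.1569 0.1579] 34
toolx 14 y -83.5 z [0.1557 0.1575 0.1586] 110
toolx 20 y -83.6 z [0.1568 0.1582 0.1595] 93
toolx 26 y -83.4 z [0.1577 0.1591 0.1607] 102
toolx 32 y -83.3 z [0.1583 0.1598 0.1614] 114
toolx 38 y -83.3 z [0.1592 0.1608 0.1622] 105
toolx 44 y -83.1 z [0.1603 0.1616 0.1633] 122
toolx 50 y -83.4 z [0.1609 0.1626 0.164 ] 124
toolx 56 y -83.1 z [0.1616 0.1637 0.1651] 131
toolx 62 y -83.4 z [0.1624 0.1647 0.1663] 136
toolx 68 y -82.9 z [0.1634 0.1656 0.1671] 133
toolx 74 y -84.3 z [0.1478 0.1679 0.1844] 587
clock 19.4 pos [ 0.4982 -0.3423  0.2332] rpy [ 1.799e+02 -3.000e-02 -1.043e+02] w 0.0119 F [-0.2 -0.2 -2. ]
```

{"fn": "arm_command", "kwargs": {"targets": [[-3, 0, 14, 0, 0, 0], [0, 0, 14, 0, 0, 0], [0, 0, 14, 0, 0, 0], [0, 0, 10, 0, 0, 0], [0, 0, 8, 0, 0, 0], [0, 0, 0, 0, 0, 0]]}}

```text
clock: 20.0
position: [0.4995, -0.338, 0.1693]
tool_rot: [3.14, 0.0, -1.818]
force: [-0.9, -0.1, -2.1]
grip_width: 0.012
```

```bash
python3 hk.py; python3 lv.py
```

```text
dowel 8413 [  0.6 -48.7  -3.3] [-97.9  28.3] [-0.006  0.74 ]
toolx -22 y -83.3 z [0.1723 0.1736 0.1751] 252
toolx -16 y -83.0 z [0.1614 0.1682 0.1736] 414
toolx -10 y -83.4 z [0.1543 0.1583 0.1621] 161
toolx 8 y -83.6 z [0.1528 0.155  0.1567] 260
toolx 14 y -82.9 z [0.1549 0.1565 0.1579] 241
toolx 20 y -83.0 z [0.1557 0.1573 0.1587] 238
toolx 26 y -82.8 z [0.1566 0.1582 0.1597] 243
toolx 32 y -82.8 z [0.1573 0.159  0.1606] 265
toolx 38 y -82.9 z [0.1583 0.1602 0.1616] 268
toolx 44 y -82.6 z [0.1589 0.161  0.1625] 280
toolx 50 y -82.8 z [0.1596 0.162  0.1636] 301
toolx 56 y -82.8 z [0.161  0.163  0.1645] 298
toolx 62 y -82.8 z [0.1618 0.1639 0.1656] 324
toolx 68 y -82.8 z [0.1627 0.1649 0.1666] 323
toolx 74 y -83.0 z [0.1632 0.1658 0.1676] 357
clock 20.05 pos [ 0.4997 -0.3381  0.17  ] rpy [ 179.94   -0.   -104.19] w 0.012 F [-0.6  0.7 -3. ]
red 1 127 along [0.0511 0.055  0.0632] z rel [-0.0324  0.0072  0.0246]
red -1 156 along [-0.0662 -0.063  -0.0541] z rel [-0.037   0.0012  0.0248]
blue 1 114 along [0.0281 0.0334 0.0425] z rel [-0.0345 -0.0074  0.0212]
blue -1 116 along [-0.0439 -0.039  -0.0315] z rel [-0.0298  0.0067  0.0221]
dowel 1 55 along [0.0167 0.0757 0.0922] z rel [-0.0196  0.0037  0.016 ]
dowel -1 81 along [-0.0955 -0.0717 -0.0152] z rel [-0.0368  0.0031  0.0165]
```

{"fn": "arm_command", "kwargs": {"targets": [[0, 0, 3, 0, 0, 0], [0, 0, 3, 0, 0, 0], [0, 0, 0, 0, 0, 0]]}}

```text
clock: 20.4
position: [0.5005, -0.3388, 0.1654]
tool_rot: [-3.14, -0.001, -1.819]
force: [0.7, -0.2, -1.9]
grip_width: 0.0121
```

{"fn": "arm_command", "kwargs": {"targets": [[0, 0, 2, 0, 0, 0], [0, 0, 0, 0, 0, 0]]}}

```text
clock: 20.6
position: [0.5006, -0.3389, 0.1635]
tool_rot: [-3.139, -0.001, -1.819]
force: [-0.7, -0.8, -2.5]
grip_width: 0.0119
```

{"fn": "arm_command", "kwargs": {"targets": [[0, 0, 1.5, 0, 0, 0], [0, 0, 0, 0, 0, 0]]}}

```text
clock: 20.8
position: [0.5007, -0.339, 0.1621]
tool_rot: [-3.139, -0.001, -1.819]
force: [-0.4, 0.5, -1.2]
grip_width: 0.012
```

{"fn": "arm_command", "kwargs": {"targets": [[0, 0, 1.5, 0, 0, 0], [0, 0, 0, 0, 0, 0]]}}

```text
clock: 21.0
position: [0.5008, -0.3394, 0.1616]
tool_rot: [-3.138, -0.002, -1.819]
force: [-2.4, -1.2, 0.1]
grip_width: 0.0116
```

{"fn": "arm_command", "kwargs": {"targets": [[0, 0, 1.5, 0, 0, 0], [0, 0, 0, 0, 0, 0]]}}

```text
clock: 21.2
position: [0.5009, -0.3399, 0.1614]
tool_rot: [-3.137, -0.003, -1.82]
force: [-1.2, -0.1, 0.5]
grip_width: 0.0118
```

```bash
python3 hk.py | head -8; python3 lv.py|tail -2; python3 -c "
from h import *
plan([])"
```

```text
dowel 8468 [  0.6 -48.7  -3.1] [-97.8  28.3] [-0.003  0.704]
toolx -28 y -81.6 z [0.1721 0.1728 0.1737] 10
toolx -22 y -81.4 z [0.1703 0.1734 0.1749] 404
toolx -16 y -81.3 z [0.158  0.165  0.1711] 451
toolx -10 y -81.5 z [0.1533 0.1552 0.1585] 173
toolx 8 y -81.8 z [0.1538 0.1555 0.157 ] 304
toolx 14 y -81.2 z [0.155  0.1566 0.158 ] 272
toolx 20 y -81.1 z [0.1557 0.1575 0.1591] 284
dowel 1 50 along [0.0173 0.0665 0.0899] z rel [-0.0179  0.0045  0.0224]
dowel -1 78 along [-0.096  -0.0718 -0.0144] z rel [-0.0337  0.0038  0.0169]
clock 21.3 pos [ 0.5009 -0.3399  0.1613] rpy [-1.7974e+02 -1.6000e-01 -1.0426e+02] w 0.0118 F [-2.6 -0.2  5.2]
```

Contact is confirmed: fz went from -2 to +5 N, with the dowel axis at 160 mm. I release and retreat upward.

{"fn": "arm_command", "kwargs": {"targets": [[0, 0, 0, 0, 0, 0], [0, 0, 0, 0, 0, 0], [0, 0, 0, 0, 0, 0], [0, 0, 0, 0, 0, 0], [0, 0, 0, 0, 0, 0]], "grip": 34, "grip_force": 20}}

```text
clock: 21.8
position: [0.5013, -0.3395, 0.1608]
tool_rot: [-3.137, -0.002, -1.819]
force: [-0.6, 0.1, 0.2]
grip_width: 0.029
```

```bash
python3 hk.py | head -1; python3 lv.py; python3 -c "
from h import *
plan([])"
```

```text
dowel 8678 [  1.3 -47.8  -3.7] [-97.7  28.5] [-0.003  1.589]
red 1 128 along [0.0511 0.0551 0.0643] z rel [-0.0327  0.008   0.0254]
red -1 152 along [-0.0661 -0.063  -0.054 ] z rel [-0.037   0.0028  0.0249]
blue 1 110 along [0.028  0.0333 0.0417] z rel [-0.033  -0.0073  0.0236]
blue -1 114 along [-0.0437 -0.0392 -0.0317] z rel [-0.027   0.0066  0.0233]
dowel 1 41 along [0.0221 0.0794 0.0902] z rel [-0.0339  0.0052  0.023 ]
dowel -1 85 along [-0.0975 -0.0701 -0.0094] z rel [-0.0215  0.0045  0.0203]
clock 21.9 pos [ 0.5012 -0.3395  0.1608] rpy [-1.7973e+02 -1.3000e-01 -1.0424e+02] w 0.0291 F [ 0.8 -0.3 -0.4]
```

Released: the dowel stayed in the troughs and the rings did not move. I lift straight up, then move back from the board.

{"fn": "arm_command", "kwargs": {"targets": [[0, 0, -8, 0, 0, 0], [0, 0, -15, 0, 0, 0], [0, 0, -25, 0, 0, 0], [0, 0, -35, 0, 0, 0], [0, 0, -40, 0, 0, 0], [-30, 0, -30, 0, 0, 0], [-40, 0, 0, 0, 0, 0], [-40, 0, 0, 0, 0, 0]]}}

```text
clock: 22.7
position: [0.5262, -0.2346, 0.3236]
tool_rot: [-3.136, -0.003, -1.828]
force: [1.7, -0.3, 0.1]
grip_width: 0.0292
```

{"fn": "arm_command", "kwargs": {"targets": [[-40, 0, 0, 0, 0, 0], [-40, 0, 0, 0, 0, 0], [0, 0, 0, 0, 0, 0], [0, 0, 0, 0, 0, 0], [0, 0, 0, 0, 0, 0], [0, 0, 0, 0, 0, 0], [0, 0, 0, 0, 0, 0], [0, 0, 0, 0, 0, 0]]}}

```text
clock: 23.5
position: [0.5476, -0.1514, 0.3278]
tool_rot: [-3.131, -0.003, -1.825]
force: [-0.9, -0.6, -0.4]
grip_width: 0.0292
```

Run:
```python
from h import *
g=grab('scene');t=grab('top')
a=cv2.resize(g['color'][60:330,60:420],(640,480),interpolation=cv2.INTER_CUBIC)
cv2.imwrite('pics/fin.png',a[:,:,::-1])
p=np.array([.4985,-.340,.16]);ey=np.array([.9694,-.2453,0])
for n,f in(('scene',g),('top',t)):
    P=pts(f);hsv=cv2.cvtColor(f['color'],cv2.COLOR_RGB2HSV).astype(int);q0=P-p
    box=(np.linalg.norm(q0[...,:2],axis=-1)<.13)&(P[...,2]>.09)&(P[...,2]<.22)
    for k,m in(('red',((hsv[...,0]<3)|(hsv[...,0]>172))&(hsv[...,1]>150)),('blue',(hsv[...,0]>100)&(hsv[...,0]<128)&(hsv[...,1]>110)),('dowel',(hsv[...,0]>3)&(hsv[...,0]<15)&(hsv[...,1]>100))):
        q=q0[m&box];y=q@ey
        print(n,k,[(len(y[y*s>0]),np.percentile(y[y*s>0],[2,50,98]).round(3).tolist(),np.median(q[y*s>0][:,2]).round(3)) for s in(1,-1) if (y*s>0).sum()>3])
# did other things move?
for n,f in(('scene',g),('top',t)):
    o=dict(np.load(n+'0.npz'));D=abs(f['color'].astype(int)-o['color']).sum(-1)>90
    for nm,X,r in(('bowl',(.72,-.2),.09),('container',(.74,.047),.11),('spoon',(.67,.33),.12)):
        P=pts(o);mm=(np.linalg.norm(P[...,:2]-X,axis=-1)<r)&(P[...,2]<.12);print(n,nm,mm.sum(),'changed',(D&mm).sum())
print(bot.observe()['position'],bot.observe()['clock'])
```

```text
scene red [(151, [0.055, 0.065, 0.069], np.float64(0.003)), (121, [-0.062, -0.053, -0.049], np.float64(0.01))]
scene blue [(114, [0.033, 0.042, 0.047], np.float64(0.006)), (137, [-0.038, -0.03, -0.025], np.float64(0.002))]
scene dowel [(96, [0.001, 0.069, 0.101], np.float64(0.005)), (59, [-0.082, -0.025, -0.001], np.float64(0.005))]
top red []
top blue [(29, [-0.041, -0.037, -0.03], np.float64(0.001))]
top dowel [(110, [-0.094, -0.062, -0.04], np.float64(0.002))]
scene bowl 3018 changed 0
scene container 4459 changed 0
scene spoon 5757 changed 0
top bowl 3320 changed 253
top container 4147 changed 0
top spoon 5068 changed 0
[ 0.54764738 -0.15119901  0.32780722] 23.6
```

View pics/fin.png

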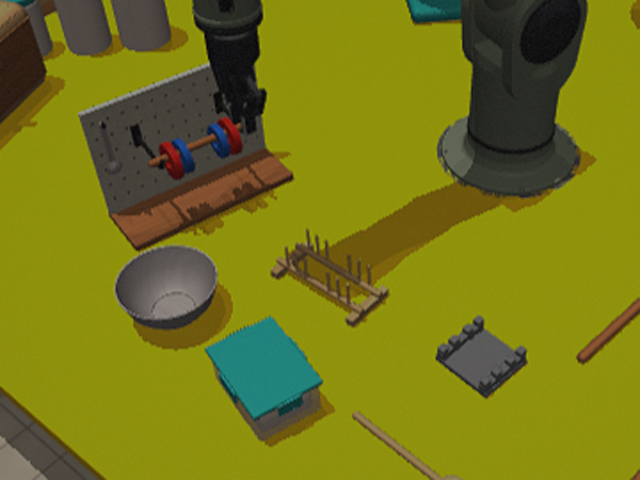

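The dowel hangs level between the hooks at (195,145) with both ring pairs on it. The rack is empty, and the bowl, container and spoon are where they were. I hand in the job.

```bash
python3 -c "
from workcell import bot
print(bot.job_done())"
```

```text
the job is handed in; nothing more can be done
None
```

The job is done and handed in at about 23.6 s of robot time. The rolling-pin rings hang on the dowel in the two long black hooks, and the gripper is clear of everything.

**What I did:**
- I gripped the short dowel by its far end and pushed it through all four rings. Its ends then measured -129.7 and +63.9 mm, so it was centred on the rack to within about 1 mm.
- I let it lie there, took it again by its middle, and lifted it level with all four rings on it.
- I lowered it in steps into the hook dips until it touched, with the vertical force rising from about -2 to +5 N, and only then let go.

**Last checks:**
- **Dowel:** the final picture shows it level at about 160 mm.
- **Rings:** at about -56, -32, +40 and +62 mm along it, all between the hooks at ±84 mm.
- **Other things:** the scene camera showed no change at the bowl, container or spoon.

**What disagreed or went wrong:**
- The top camera showed changed pixels at the bowl. I put this down to the arm's shadow and view, since the scene camera showed none, but I did not check further.
- In that last top view the arm hid part of the hung set, so it confirmed only one end.
- The first grips, at the end and at the middle, were too near the fingertips. I redid both lower down.
- The dowel dropped about 5 mm onto the rings when I released it in the rack.

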